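# Key on the sample reader and hold the soil cassette over its window

### The arm

A 6-joint arm with a two-finger parallel gripper is mounted at the origin on the work surface. World frame = base frame: x ahead of the robot, y to its left, z up, the work surface at z = 0. Lengths are in m, angles in rad, forces in N, time in s.
With the tool pointing down it reaches from about 0.225 to 0.875 m from the base axis. Payload 3.4 kg.
Tool frame: the origin (TCP) lies between the finger pads; the fingertips stand 19 mm ahead of it and the grasp point (between the pads) is the TCP (manip.tip_reach is the distance from the TCP to the fingertips, in m); z points along the fingers, x is the direction in which the jaws open and shut, and the axes are right-handed (so a half turn about z gives the same grasp; the last joint's range is limited). The gripper opens to 85 mm and grips with 20 to 120 N. Pads are 22 mm wide; open, the fingers measure 114 mm over their backs; the gripper's body (76 mm by 85 mm) begins 54 mm behind the grasp point. The pads swing forward as they close: fully open they stand 13 mm farther back than shut.
Start: joints at [1.108, 0.276, 1.505, -0, 1.361, -0.121], TCP at [0.193, 0.542, 0.25] pointing down, gripper open.
Joint ranges: [-2.89, 2.89], [-0.75, 2.08], [0.22, 2.7], [-1.18, 4.32], [0.11, 2.71], [-2.7, 2.7]. Speed limits (rad/s): [2.57, 2.57, 3.14, 3.14, 3.14, 3.14].

### API

Orientations are given as a unit quaternion [w, x, y, z].
In Python, from rig import manip gives the robot as it stands.
- The arm moves only by the tool send_rows, never from a script. Its arguments are lists of equal length, an entry for each row: "delta_pos": the shift along the tool's x, y, z normalised to -1 to 1, where 1 is 40 cm, a list of three; "angular": the turn, a rotation vector about the tool's x, y, z normalised to -1 to 1, where 1 is 0.08 rad, a list of three. A call has 1 to 5 rows; each row shifts and turns the commanded pose from where the row before left it, along the tool's axes as they then stand; what a row does not reach is not made up. A row lasts 1/12 s, in which the tool goes at most 41.7 mm and 7.16 degrees, less where a joint would pass 70% of its speed; a pose out of reach is approached as far as the arm can. A call with a number of a shift or a turn outside -1 to 1 is refused whole. A call with a gripper value outside its range is refused whole. "hand" is the finger opening in mm, from 0 to 85.4, set as the call begins (left out, the last holds). The fingers move at their own pace and stop on an object; "squeeze" is the grip in N (left out, the last holds). Time passes only in rows, so rows that do not move let the fingers close. It gives the time, the measured TCP pose, the force and the opening at its end, in the units of the state.
- manip.get_state(): the state, without advancing time (a new reading comes with each control period).
- manip.get_image(name): name is "side" or "top"; returns the picture (400x640x3 uint8, blue, green, red); there is no depth.
- manip.calibration(name): a dict with "fx", "fy", "cx", "cy" (pixels), "camera_from_world" (4x4, takes a point from world to camera coordinates). Camera axes: x right, y up, looking along -z (the intrinsics and any distortion apply to the point x, -y, -z); pixel columns grow to the right and rows downward; lengths in m; the calibration is good to about 2 mm. A picture is of the moment at which its call begins. calibration takes no time and is no camera call.
- manip.sign_off(): hands the job in, once; it reports no verdict.
The state is a dict: "clock": time; "qpos": joint angles; "qd": joint speeds; "effort": joint torques, N m; "position": TCP position; "ee_rot": TCP orientation; "contact_force": force on the tool from outside, world axes, zero at the start; "moment": the same for the moment, N m; "width": finger opening in m.
Only numpy, scipy, OpenCV 4.12 (cv2) and the standard library are available. Lean on these libraries where they do the work, as an engineer would, in place of code of your own. Each camera call takes 0.05 s, during which the arm holds its last target.

### The job

Take the key out of its stand, push it fully down into the key switch on the white reader, turn it clockwise as far as it goes and leave it there. Then pick up the rectangular soil cassette (not the round pan) by its fin, carry it over the top of the bench divider and bring it level above the reader's window, centred on it and lined up with it, about 10 mm clear; the cassette must never touch the reader. Finish while still holding it there in the gripper, with the other things on the bench left where they are.

Things in the scene. Friction and masses are not known exactly. Their poses are not given: they have to be found in the camera images.
- key: Loose flat key standing blade down in its stand. Origin at the centre of the blade's lower end, z up along the key. Steel blade 14 mm (x) by 6 mm (y), z = 0 to 30 mm (lowest 3 mm only 9 x 3 mm). Black bow (grip) 32 mm wide (x), 10 mm thick (y), z = 30 to 72 mm; pinch it across its thickness (along y). Same after a half turn about z. 50 g.
- key_tip (a point): Centre of the lower end of the key's blade (the key's origin, same axes).
- key_stand: Fixed grey block, 46 x 46 mm, 40 mm high, origin at the centre of its underside, with a slot 16 x 8 mm (long side along its x), 27 mm deep, in its top. The key stands in the slot, its lower end 13 mm above the bench, its bow from 43 to 85 mm above the bench.
- keyway (a point): Centre of the slot's mouth on top of the switch's turning steel block (32 x 32 mm, in a dark round collar of 54 mm), 88 mm above the bench. z up, x along the slot's long side; turns with the switch. Slot 16 x 8 mm (the blade has 0.15 rad of turning play), chamfered 3 mm, 24 mm deep: a fully inserted key stands on its floor, its bow 6 mm above the block. Same after a half turn.
- key_switch (a joint): Angle of the key switch in rad, growing as it turns clockwise seen from above, from 0 to its stop at 1.25 (on); it starts between 0 and 0.3. It stays where it is left; light friction, 0.04 N m.
- cassette: Loose rectangular aluminium cassette, 76 mm (x) by 50 mm (y), 14 mm thick, with an upright fin in the middle of its top: 40 mm long (x), 10 mm thick (y), from 14 to 56 mm above its underside. Origin at the centre of the underside, z up. Lies flat on the bench; pinch the fin across its thickness (along y). 140 to 280 g, either way round is the same.
- reader: Fixed white box, 160 mm (its x) by 270 mm (its y), top 60 mm above the bench; origin at the centre of its underside, z up. The window lies 65 mm to its +y side and the key switch 75 mm to its -y side of the middle.
- window (a point): Centre of the top face of the reader's rectangular glass window, 62 mm above the bench. Window 76 mm along x by 50 mm along y (same outline as the cassette), z up.
- divider: Fixed grey upright panel between the cassette's side and the reader's side of the bench, 300 mm long (its x), 8 mm thick (its y), top edge 130 mm above the bench; origin at the centre of its underside.
- round_pan: Loose round aluminium pan, 64 mm diameter, 14 mm thick, with the same fin as the cassette; not the one wanted. Origin at the centre of its underside.
- bottle_a: Bystander: loose dark bottle, 60 mm diameter, 120 mm high; origin under its centre.
- bottle_b: Bystander: loose amber bottle, 60 mm diameter, 120 mm high; origin under its centre.
- tube_rack: Bystander: loose white rack of capped tubes, 80 x 140 mm, 87 mm high; origin under its centre.
- jar: Bystander: loose jar, 60 mm diameter, 75 mm high; origin under its centre.
- spray: Bystander: loose white spray bottle, 72 mm diameter, 210 mm high; origin under its centre.
- beaker: Bystander: loose glass beaker, 64 mm diameter, 60 mm high; origin under its centre.
- timer: Bystander: loose flat grey timer, 50 x 80 mm, 30 mm high; origin under its centre.

How it is judged:
On the way, in this order (a step that is already met when the one before it is completed fails the run):
1. the key stands in the key switch (z of key_tip in the frame of keyway below -0.018 m and horizontal distance between key_tip and keyway below 0.006 m), for 0.1 s.
2. the switch is turned on with the key in it (all of step 1 and value of joint key_switch above 1.05 rad), for 0.1 s.
3. the cassette passes above the divider (z of cassette in the frame of divider above 0.13 m and y of cassette in the frame of divider between -0.04 and 0.04 m and x of cassette in the frame of divider between -0.16 and 0.16 m), for 0.05 s.
At the end, for the whole second after the job is handed in: Cassette held still in the fingers, underside 3-20 mm above the window, within 9 mm of centred, 0.14 rad of lined up, 0.1 rad of level, not touching the reader; key over 18 mm deep in the switch, switch past 1.05 rad (all of step 2 and horizontal distance between cassette and window below 0.009 m and z of cassette in the frame of window between 0.003 and 0.02 m and angle between the x axis of cassette and the x axis of window, either way round below 0.14 rad and angle between cassette's own z axis and vertical below 0.1 rad and linear speed of cassette below 0.02 m/s and contact force between cassette and the fingers above 1 N and contact force between cassette and reader below 0.05 N); the arm keeps its last pose, push and grip.
It fails at once if the cassette touches the reader or what is on it (contact force between cassette and reader above 0.5 N).
It fails at once if another thing on the bench is moved more than 30 mm or tipped over (distance of any of round_pan, bottle_a, bottle_b, tube_rack, jar, spray, beaker, timer from where it was at the start of the episode above 0.03 m or angle between any of round_pan, bottle_a, bottle_b, tube_rack, jar, spray, beaker, timer's own z axis and vertical above 0.5 rad).
It also fails if it takes over 72 s, if anything falls off the work surface, if the arm or the gripper's body presses on something with over 40 N, if the wrist force passes 120 N, or if a joint passes its speed limit or range.

## Working session

There is one attempt and no reset: what is moved stays moved. The work goes in short steps, Python scripts to look and compute and a tool call to move; the robot and the scene stay as the last step left them, time stands still between calls to the robot, and variables do not carry over. Pictures are saved under pics/ and viewed, and the job is handed in when it is done.

Besides the shell and the picture viewer there is one more tool, called after "Request:" as a command line: name --argument value ..., lists and objects as JSON in quotes. send_rows: Moves the arm, as the interface text tells. Scaled input: -1 to 1 covers 40 cm each way for a shift and 0.08 rad each way for a turn. Its arguments: {"type":"object","properties":{"delta_pos":{"type":"array","items":{"type":"array","items":{"type":"number"}}},"angular":{"type":"array","items":{"type":"array","items":{"type":"number"}}},"hand":{"type":"number"},"squeeze":{"type":"number"}},"required":["delta_pos","angular"]}

```bash
mkdir -p pics; ls
python3 - <<'E'
from rig import manip
import cv2
print(manip.get_state())
for n in ("side","top"):
    im=manip.get_image(n); cv2.imwrite(f"pics/{n}0.png",im); print(n,manip.calibration(n))
E
```

```text
pics
{'clock': 0.0, 'qpos': array([ 1.10799890e+00,  2.76616061e-01,  1.50617001e+00,  3.94770967e-06,
        1.36068851e+00, -1.21022796e-01]), 'qd': array([-0.00040084, -0.00144562, -0.0004069 ,  0.0010067 , -0.00236567,
        0.00296748]), 'effort': array([ 1.72593045e-03, -4.16766572e+01, -2.45815498e+01, -3.27581229e-04,
        1.07524145e-02, -4.05005403e-05]), 'position': array([0.1925055 , 0.54128121, 0.24941297]), 'ee_rot': array([ 4.44035670e-04,  8.17055445e-01,  5.76558336e-01, -8.29608380e-04]), 'contact_force': array([-0.09927686, -0.78999158,  0.12352035]), 'moment': array([0.00580878, 0.01584929, 0.02454537]), 'width': 0.08531081515919699}
side {'fx': 372.5279044595037, 'fy': 372.5279044595037, 'cx': 319.43969654273343, 'cy': 195.86849224130125, 'camera_from_world': array([[-0.99575786, -0.09156672,  0.00904554,  0.56429687],
       [ 0.07468939, -0.74695804,  0.66066269, -0.07445076],
       [-0.05373807,  0.65853567,  0.7506284 , -0.89443188],
       [ 0.        ,  0.        ,  0.        ,  1.        ]])}
top {'fx': 498.92049949047004, 'fy': 498.92049949047004, 'cx': 311.55600223336506, 'cy': 203.21686883535799, 'camera_from_world': array([[-0.02327549, -0.99943569, -0.02421879,  0.06749459],
       [ 0.99032637, -0.02636454,  0.13622994, -0.57800658],
       [-0.13679159, -0.02081369,  0.99038117, -1.27949228],
       [ 0.        ,  0.        ,  0.        ,  1.        ]])}
```

View pics/top0.png

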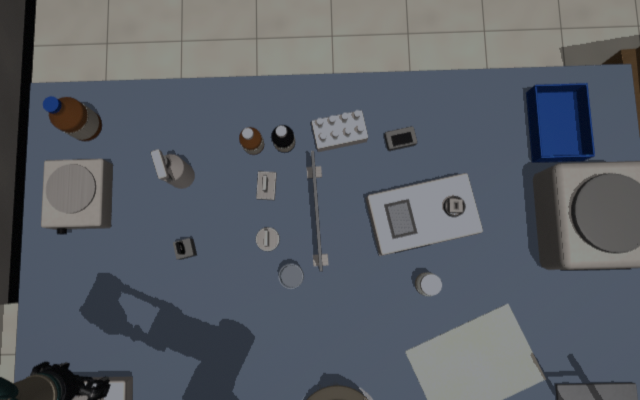

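View pics/side0.png

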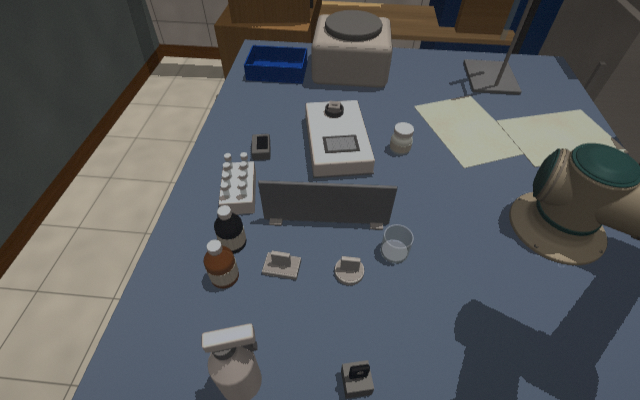

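```bash
cat > h.py <<'E'
import numpy as np, cv2
from rig import manip
from scipy.optimize import least_squares
def proj(n,P):
    c=manip.calibration(n);T=c["camera_from_world"];p=(T[:3,:3]@np.atleast_2d(P).T+T[:3,3:]).T
    return np.c_[c["fx"]*p[:,0]/-p[:,2]+c["cx"], c["fy"]*-p[:,1]/-p[:,2]+c["cy"]]
def ray(n,uv):
    c=manip.calibration(n);T=c["camera_from_world"];R=T[:3,:3]
    d=np.array([(uv[0]-c["cx"])/c["fx"],-(uv[1]-c["cy"])/c["fy"],-1.])
    return -R.T@T[:3,3], R.T@d
def atz(n,uv,z):
    o,d=ray(n,uv); return o+d*(z-o[2])/d[2]
def tri(uvt,uvs):
    f=lambda P:np.r_[proj("top",P)[0]-uvt,proj("side",P)[0]-uvs]
    r=least_squares(f,[.5,0,.05]); return r.x, r.fun
def crop(src,dst,x,y,w,h,s):
    im=cv2.imread(src)[y:y+h,x:x+w]
    im=cv2.resize(im,None,fx=s,fy=s,interpolation=cv2.INTER_CUBIC)
    im=cv2.convertScaleAbs(im,alpha=1.4,beta=10)
    for k in range(0,w,10):
        cv2.line(im,(k*s,0),(k*s,4 if (x+k)%50 else 12),(0,255,255),1)
        if (x+k)%20==0: cv2.putText(im,str(x+k),(k*s+2,12),0,.35,(0,255,255),1)
    for k in range(0,h,10):
        cv2.line(im,(0,k*s),(6,k*s),(0,255,255),1)
        if (y+k)%20==0: cv2.putText(im,str(y+k),(8,k*s+4),0,.35,(0,255,255),1)
    cv2.imwrite(dst,im)
E
python3 - <<'E'
from h import *
crop("pics/top0.png","pics/t_key.png",160,220,50,50,10)
crop("pics/top0.png","pics/t_rd.png",360,170,130,90,6)
crop("pics/top0.png","pics/t_cas.png",240,160,100,110,5)
crop("pics/side0.png","pics/s_key.png",330,350,50,50,10)
crop("pics/side0.png","pics/s_rd.png",300,90,80,90,6)
crop("pics/side0.png","pics/s_cas.png",250,240,130,50,6)
E
```

```text
(no output)
```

View pics/t_key.png

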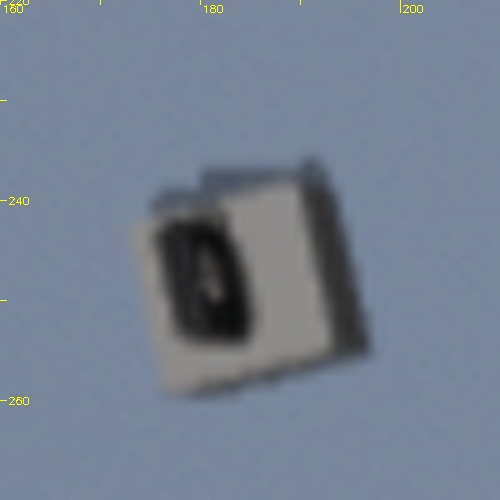

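View pics/t_rd.png

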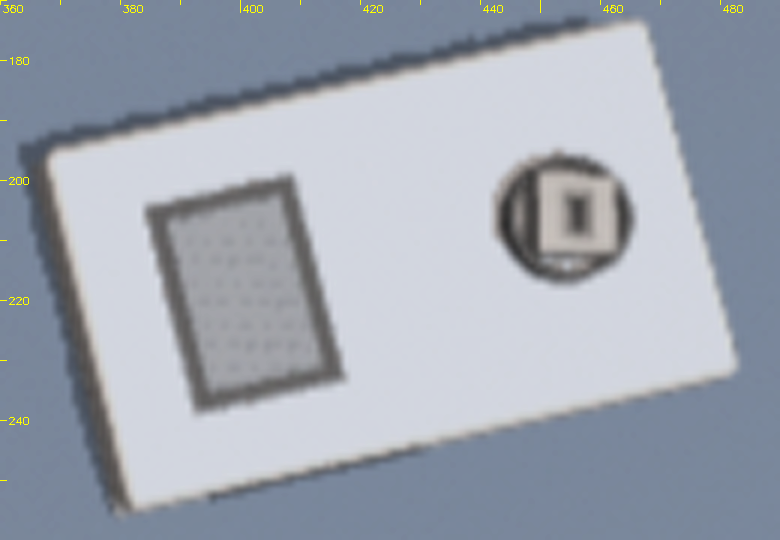

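View pics/t_cas.png

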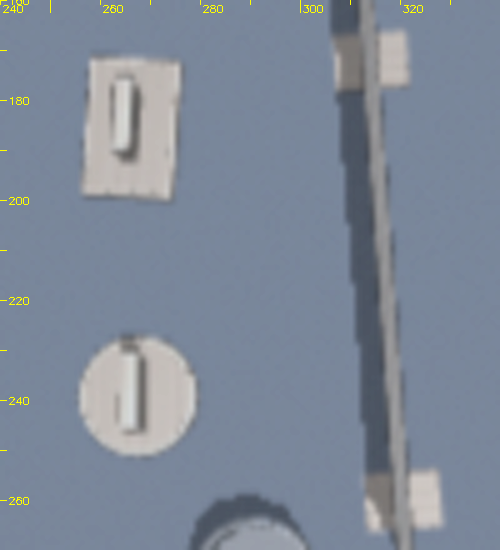

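View pics/s_key.png

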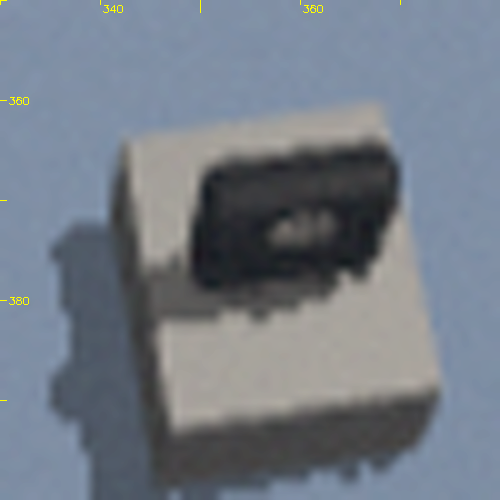

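View pics/s_rd.png

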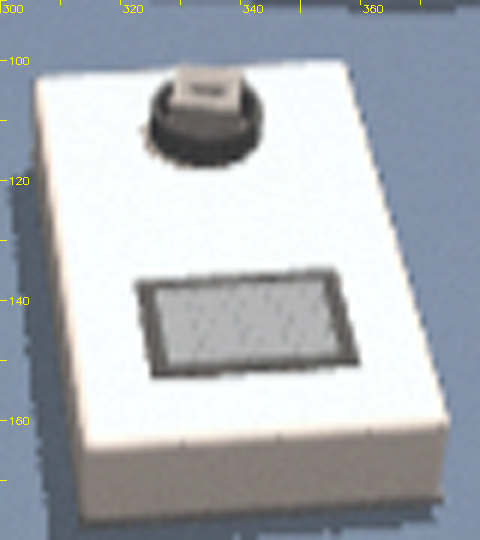

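View pics/s_cas.png

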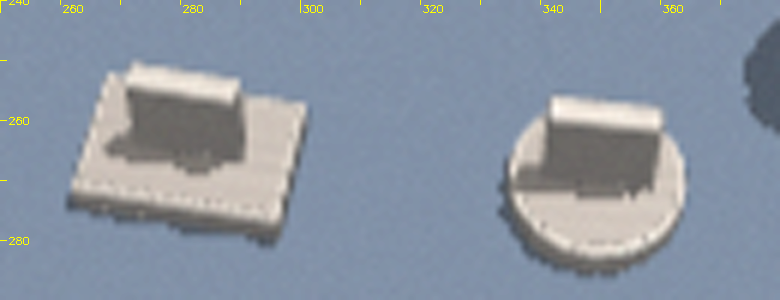

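Run:
```python
from h import *
crop("pics/top0.png","pics/t_sw.png",435,190,40,35,18)
crop("pics/side0.png","pics/s_sw.png",318,95,34,28,20)
```

```text
(no output)
```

View pics/t_sw.png

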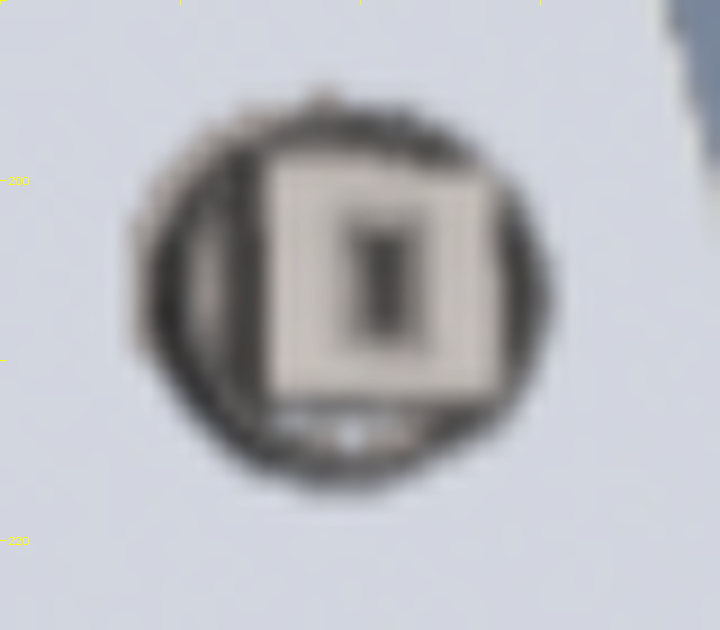

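View pics/s_sw.png

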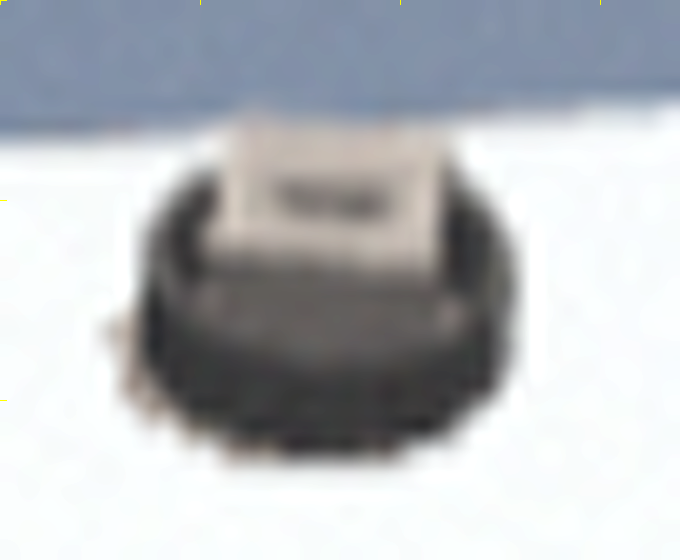

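```bash
cat > fit.py <<'E'
from h import *
def px(x,y,s,l): return np.array([[x+(a+.5)/s-.5,y+(b+.5)/s-.5] for a,b in l])
def fit(name,pts3,obs,g):
    # pts3 object corners; obs: dict cam->px ; params x,y,z,yaw
    def W(p):
        c,s=np.cos(p[3]),np.sin(p[3]); R=np.array([[c,-s,0],[s,c,0],[0,0,1]])
        return pts3@R.T+p[:3]
    f=lambda p:np.concatenate([(proj(n,W(p))-o).ravel() for n,o in obs.items()])
    r=least_squares(f,g,loss="soft_l1")
    print(name,r.x.round(4),"rms",np.sqrt((r.fun**2).mean()).round(2),end=" ")
    for n,o in obs.items():
        f1=lambda p:(proj(n,W([p[0],p[1],r.x[2],p[2]]))-o).ravel()
        q=least_squares(f1,r.x[[0,1,3]]).x; print(n,q.round(4),end=" ")
    print(); return r.x
def rect(a,b): return np.array([[a,b,0],[a,-b,0],[-a,-b,0],[-a,b,0]])/2
# order: (+x,+y)=top-view TL, (+x,-y)=TR, (-x,-y)=BR, (-x,+y)=BL
kt=px(160,220,10,[(133,222),(300,182),(335,352),(168,392)])
# side: +x is left,+y is down
ks=px(330,350,10,[(172,432),(128,142),(382,105),(440,388)])
fit("stand",rect(.046,.046),{"top":kt,"side":ks},[.45,.3,.04,.2])
wt=px(360,170,6,[(147,208),(292,176),(343,378),(198,411)])
ws=px(300,90,6,[(152,378),(137,284),(334,270),(359,364)])
fit("window",rect(.076,.050),{"top":wt,"side":ws},[.5,-.1,.06,.2])
rt=px(360,170,6,[(47,153),(645,20),(737,373),(133,513)])
rs=px(300,90,6,[(86,446),(35,79),(345,62),(447,424)])
fit("reader",rect(.16,.27),{"top":rt,"side":rs},[.5,-.1,.06,.2])
bt=px(435,190,18,[(265,155),(490,163),(500,393),(268,393)])
bs=px(318,95,20,[(207,242),(240,113),(440,128),(437,270)])
fit("block",rect(.032,.032),{"top":bt,"side":bs},[.5,-.2,.088,0])
ct=px(240,160,5,[(90,57),(181,63),(172,200),(82,195)])
cs=px(250,240,6,[(70,192),(110,75),(306,100),(280,220)])
fit("cas",rect(.076,.05),{"top":ct,"side":cs},[.5,.1,.014,0])
ft=px(240,160,5,[(117,78),(131,80),(128,152),(113,151)])
fs=px(250,240,6,[(128,85),(132,63),(240,80),(239,102)])
fit("fin",rect(.04,.01),{"top":ft,"side":fs},[.5,.1,.056,0])
# key bow in side view: near (+y) face top corners
for z in(.04,.085): print(z,proj("top",[.41,.3,z]))
E
python3 fit.py
```

```text
stand [0.4673 0.3927 0.0456 0.2246] rms 0.45 top [0.4688 0.3925 0.2126] side [0.4666 0.3927 0.2266] 
window [ 0.529  -0.173   0.0689  0.1488] rms 2.55 top [ 0.5301 -0.1746  0.1982] side [ 0.5271 -0.1706  0.1938] 
reader [ 0.5413 -0.2397  0.0609  0.1948] rms 0.81 top [ 0.5423 -0.2387  0.1964] side [ 0.5397 -0.2412  0.1929] 
block [ 0.5566 -0.3106  0.0945 -0.0314] rms 0.57 top [ 0.5582 -0.3107 -0.0388] side [ 0.5544 -0.3102 -0.0273] 
cas [ 0.6333  0.1759  0.0199 -0.0661] rms 0.47 top [ 0.6346  0.176  -0.0769] side [ 0.6324  0.1759 -0.0631] 
fin [ 0.6329  0.1759  0.0613 -0.0699] rms 0.55 top [ 0.6345  0.176  -0.061 ] side [ 0.6318  0.1759 -0.0747] 
0.04 [[218.51251677 270.04821864]]
0.085 [[214.78296379 269.98454924]]
```

```bash
cat > fit2.py <<'E'
exec(open('fit.py').read().split('fit("stand"')[0])
src=open('fit.py').read()
def fitz(name,pts3,obs,z):
    out=[]
    for ns in (["top"],["side"],["top","side"]):
        def W(p):
            c,s=np.cos(p[2]),np.sin(p[2]); return pts3@np.array([[c,-s,0],[s,c,0],[0,0,1]]).T+[p[0],p[1],z]
        f=lambda p:np.concatenate([(proj(n,W(p))-obs[n]).ravel() for n in ns])
        r=least_squares(f,[.5,0,.1]); out.append(r.x.round(4)); 
    print(name,z,*out,"rms",np.sqrt((r.fun**2).mean()).round(2))
zs=dict(stand=.04,window=.062,reader=.06,block=.088,cas=.014,fin=.056)
def fit(name,p,o,g): 
    if name=="window": p=rect(.084,.058)
    fitz(name,p,o,zs[name])
exec(src[src.index('kt=px'):src.index('# key bow')])
E
python3 fit2.py
```

```text
stand 0.04 [0.4691 0.3941 0.2126] [0.4661 0.3911 0.2266] [0.467  0.3919 0.223 ] rms 0.7
window 0.062 [ 0.5309 -0.1757  0.1977] [ 0.5272 -0.1791  0.1967] [ 0.5291 -0.1766  0.1973] rms 1.25
reader 0.06 [ 0.5424 -0.2389  0.1963] [ 0.5397 -0.2422  0.1929] [ 0.5412 -0.2398  0.1955] rms 0.81
block 0.088 [ 0.5591 -0.3125 -0.0388] [ 0.5547 -0.3195 -0.0273] [ 0.5571 -0.314  -0.0345] rms 0.92
cas 0.014 [ 0.6356  0.1767 -0.0769] [ 0.6333  0.1724 -0.0627] [ 0.6341  0.1743 -0.0688] rms 0.74
fin 0.056 [ 0.6354  0.1766 -0.0611] [ 0.6328  0.1726 -0.0737] [ 0.6336  0.1744 -0.0687] rms 0.78
```

```bash
cat >> h.py <<'E'
def ang():
    w,x,y,z=manip.get_state()["ee_rot"]; return 2*np.arctan2(y,x)
def plan(tx,ty,tz,ta=None,n=5):
    s=manip.get_state();p=s["position"];a=ang()
    ta=a if ta is None else ta
    d=(np.array([tx,ty,tz])-p)/n; da=(ta-a+np.pi)%(2*np.pi)-np.pi; da/=n
    print("at",p.round(4),"ang",round(a,4),"d/row mm",(d*1000).round(1),"dist",round(np.linalg.norm(d)*1e3,1))
    for i in range(n):
        X=np.array([np.cos(a),np.sin(a),0]);Y=np.array([np.sin(a),-np.cos(a),0])
        print([round(v/.4,4) for v in (d@X,d@Y,-d[2])],"turn",round(-da/.08,3)); a+=da
E
python3 -c "
from h import *
plan(.4675,.3925,.2,1.791,10)"
```

```text
at [0.1926 0.5413 0.2496] ang 1.229 d/row mm [ 27.5 -14.9  -5. ] dist 31.7
[np.float64(-0.012), np.float64(0.0772), np.float64(0.0124)] turn -0.703
[np.float64(-0.0163), np.float64(0.0764), np.float64(0.0124)] turn -0.703
[np.float64(-0.0206), np.float64(0.0754), np.float64(0.0124)] turn -0.703
[np.float64(-0.0248), np.float64(0.0741), np.float64(0.0124)] turn -0.703
[np.float64(-0.0289), np.float64(0.0726), np.float64(0.0124)] turn -0.703
[np.float64(-0.033), np.float64(0.0709), np.float64(0.0124)] turn -0.703
[np.float64(-0.0369), np.float64(0.0689), np.float64(0.0124)] turn -0.703
[np.float64(-0.0407), np.float64(0.0667), np.float64(0.0124)] turn -0.703
[np.float64(-0.0444), np.float64(0.0643), np.float64(0.0124)] turn -0.703
[np.float64(-0.0479), np.float64(0.0617), np.float64(0.0124)] turn -0.703
```

Request:
send_rows --delta_pos '[[-0.012, 0.077, 0.012], [-0.016, 0.076, 0.012], [-0.021, 0.075, 0.012], [-0.025, 0.074, 0.012], [-0.029, 0.073, 0.012]]' --angular '[[0, 0, -0.7], [0, 0, -0.7], [0, 0, -0.7], [0, 0, -0.7], [0, 0, -0.7]]' --hand 40

```text
clock: 0.52
position: [0.3306, 0.4663, 0.2257]
ee_rot: [-0.0, 0.728, 0.686, -0.0]
contact_force: [-0.0, 1.5, 0.5]
width: 0.0401
```

Request:
send_rows --delta_pos '[[-0.033, 0.071, 0.012], [-0.037, 0.069, 0.012], [-0.041, 0.067, 0.012], [-0.044, 0.064, 0.012], [-0.048, 0.062, 0.012]]' --angular '[[0, 0, -0.7], [0, 0, -0.7], [0, 0, -0.7], [0, 0, -0.7], [0, 0, -0.7]]'

```text
clock: 0.93
position: [0.4683, 0.3916, 0.2016]
ee_rot: [-0.0, 0.625, 0.781, -0.0]
contact_force: [0.7, -0.3, -0.1]
width: 0.0396
```

Request:
send_rows --delta_pos '[[0, 0, 0], [0, 0, 0], [0, 0, 0]]' --angular '[[0, 0, 0], [0, 0, 0], [0, 0, 0]]'

```text
clock: 1.18
position: [0.4669, 0.3925, 0.2018]
ee_rot: [-0.001, 0.626, 0.78, -0.001]
contact_force: [-1.1, -0.7, -0.5]
width: 0.0397
```

Run:
```python
from h import *
plan(.4675,.3925,.2,1.791,1)
print(manip.get_state()["width"])
for n in("top","side"): cv2.imwrite(f"pics/{n}1.png",manip.get_image(n)); print(n,proj(n,[manip.get_state()["position"]]), proj(n,[manip.get_state()["position"]-[0,0,-.019]]))
crop("pics/top1.png","pics/t1.png",120,190,130,100,6)
crop("pics/side1.png","pics/s1.png",280,270,130,130,6)
```

```text
at [0.4669 0.3925 0.2018] ang 1.7879 d/row mm [ 0.6 -0.  -1.8] dist 1.9
[np.float64(-0.0003), np.float64(0.0014), np.float64(0.0046)] turn -0.039
0.039706330031991977
top [[163.81506006 246.03582499]] [[161.15753108 245.60699101]]
side [[367.58850423 342.03330879]] [[369.10692834 336.79148382]]
```

View pics/t1.png

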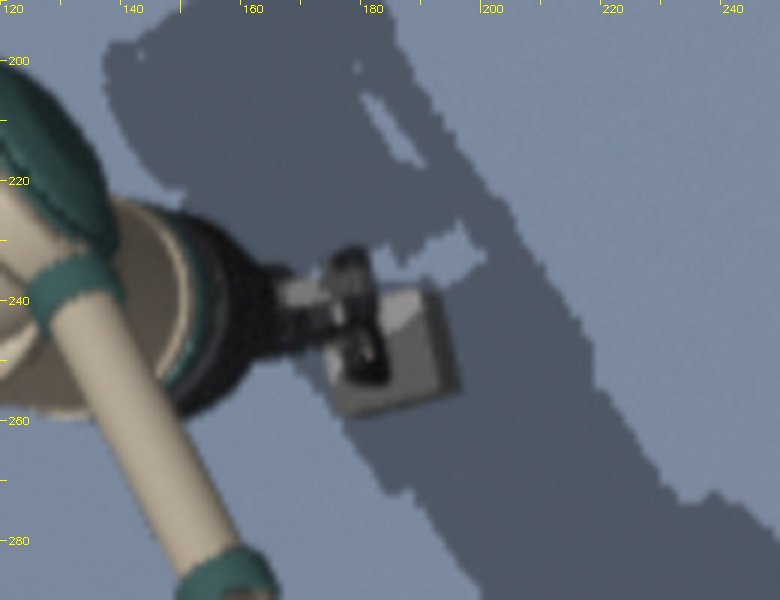

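View pics/s1.png

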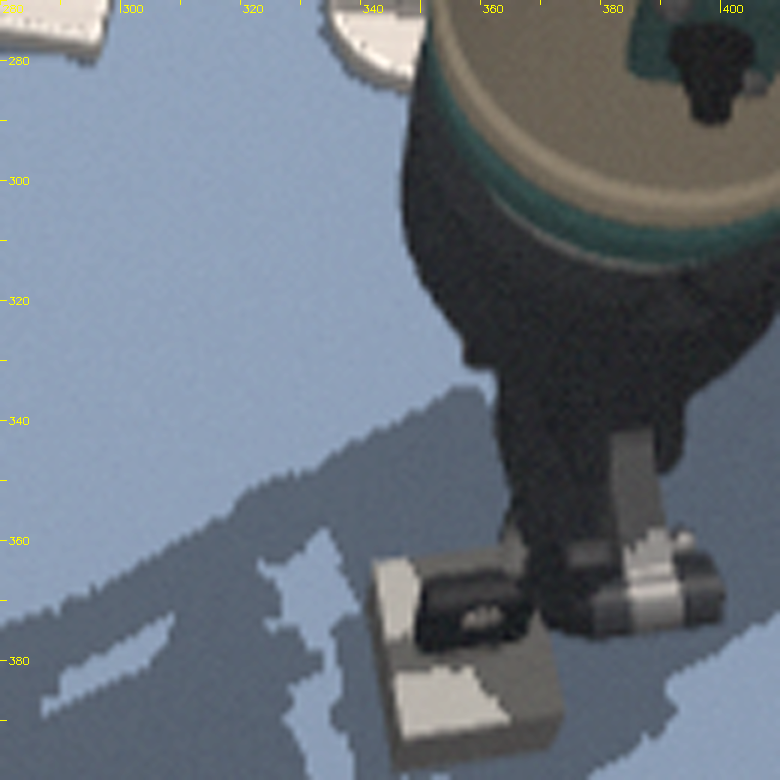

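Run:
```python
from h import *
p=manip.get_state()["position"];a=ang();X=np.array([np.cos(a),np.sin(a),0]);Y=np.array([np.sin(a),-np.cos(a),0])
for n in("top","side"):
  T=manip.calibration(n)["camera_from_world"];print(n,"cam at",(-T[:3,:3].T@T[:3,3]).round(3))
  for s in(.02,.035,-.02,-.035):
    print(s,proj(n,[p+X*s+Y*e+[0,0,-z] for e in(.011,-.011) for z in (.019,-.0)]).round(1).tolist())
```

```text
top cam at [0.399 0.026 1.348]
0.02 [[157.0, 244.0], [154.3, 243.6], [158.9, 253.2], [156.2, 252.9]]
0.035 [[150.8, 245.6], [148.0, 245.1], [152.6, 254.7], [149.8, 254.4]]
-0.02 [[173.6, 239.9], [171.1, 239.4], [175.5, 249.0], [173.1, 248.7]]
-0.035 [[179.8, 238.4], [177.5, 237.8], [181.7, 247.5], [179.4, 247.1]]
side cam at [0.519 0.585 0.715]
0.02 [[361.3, 362.8], [362.7, 358.2], [377.1, 360.7], [378.8, 356.0]]
0.035 [[363.6, 374.4], [365.0, 370.0], [379.6, 372.3], [381.5, 367.8]]
-0.02 [[355.7, 333.9], [356.9, 328.7], [370.7, 332.0], [372.3, 326.8]]
-0.035 [[353.8, 323.7], [354.8, 318.4], [368.5, 321.9], [370.0, 316.5]]
```

Request:
send_rows --delta_pos '[[0, 0, 0.05], [0, 0, 0.05], [0, 0, 0.05], [0, 0, 0.05], [0, 0, 0]]' --angular '[[0, 0, 0], [0, 0, 0], [0, 0, 0], [0, 0, 0], [0, 0, 0]]' --hand 50

```text
clock: 1.7
position: [0.4639, 0.3919, 0.1188]
ee_rot: [-0.001, 0.625, 0.78, -0.004]
contact_force: [-1.1, -0.5, 0.5]
width: 0.05
```

Run:
```python
from h import *
print(manip.get_state())
for n in("top","side"): cv2.imwrite(f"pics/{n}2.png",manip.get_image(n)); 
crop("pics/top2.png","pics/t2.png",150,220,60,55,12)
crop("pics/side2.png","pics/s2.png",320,330,80,70,9)
p=manip.get_state()["position"];a=ang();X=np.array([np.cos(a),np.sin(a),0]);Y=np.array([np.sin(a),-np.cos(a),0])
for n in("top","side"):
  for s in(.025,-.025):
    print(s,proj(n,[p+X*s+Y*e+[0,0,-z] for e in(.011,-.011) for z in (.014,-.0)]).round(1).tolist())
```

```text
{'clock': 1.7, 'qpos': array([ 5.86758271e-01,  4.24142961e-01,  1.62196297e+00,  2.49765257e-04,
        1.10326119e+00, -1.20394826e+00]), 'qd': array([-1.62960151e-03, -2.90450809e-02, -5.49107734e-02, -1.89356042e-03,
        5.80304820e-02, -2.48492317e-05]), 'effort': array([-2.53403122e-01, -4.86791289e+01, -2.31657171e+01, -7.77936220e-03,
       -6.12342004e-01,  4.07575008e-04]), 'position': array([0.46387691, 0.39185006, 0.11880797]), 'ee_rot': array([-0.00128663,  0.62528269,  0.78038864, -0.0036698 ]), 'contact_force': array([-1.13063823, -0.52133133,  0.52455143]), 'moment': array([0.01285615, 0.09308687, 0.03929392]), 'width': 0.05000278365489047}
0.025 [[165.0, 246.2], [163.2, 245.9], [166.8, 254.8], [165.0, 254.6]]
-0.025 [[184.5, 241.3], [182.9, 241.0], [186.3, 249.9], [184.8, 249.7]]
0.025 [[357.3, 382.4], [358.1, 379.7], [371.6, 380.4], [372.7, 377.7]]
-0.025 [[351.3, 348.8], [351.9, 345.6], [364.8, 347.0], [365.7, 343.9]]
```

View pics/t2.png

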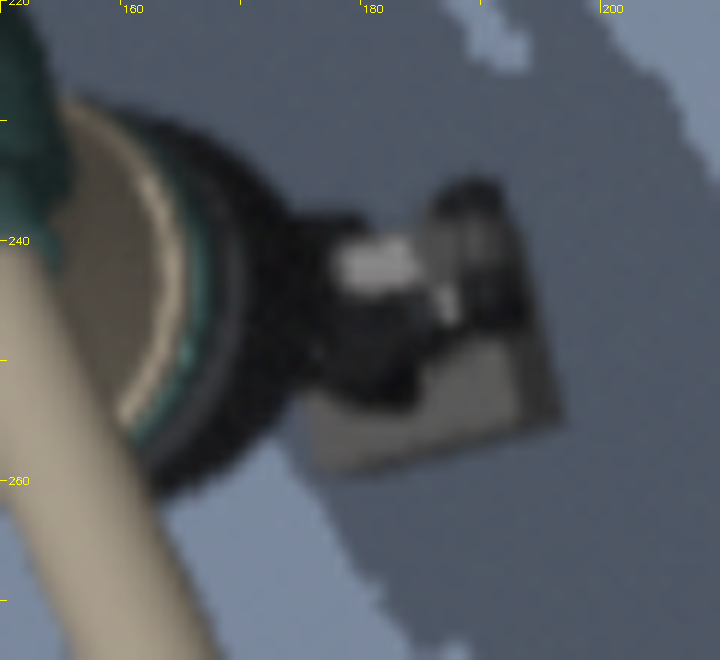

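View pics/s2.png

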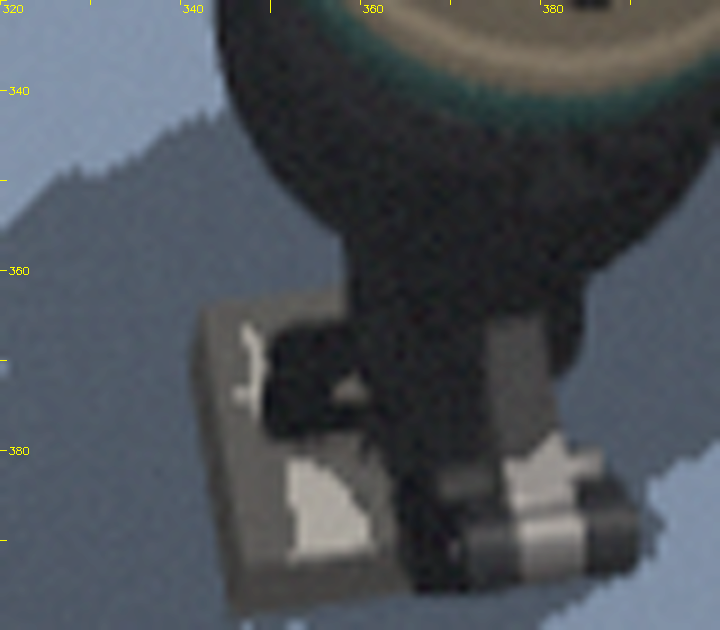

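Request:
send_rows --delta_pos '[[0, 0, -0.05], [0, 0, -0.05], [0, 0, -0.05], [0, 0, 0], [0, 0, 0]]' --angular '[[0, 0, 0], [0, 0, 0], [0, 0, 0], [0, 0, 0], [0, 0, 0]]' --hand 85

```text
clock: 2.22
position: [0.4684, 0.3938, 0.1854]
ee_rot: [0.001, 0.626, 0.78, 0.003]
contact_force: [0.5, -0.4, -1.0]
width: 0.0849
```

Run:
```python
from h import *
print(manip.get_state()["position"],manip.get_state()["width"])
for n in("top","side"): cv2.imwrite(f"pics/{n}3.png",manip.get_image(n)); 
crop("pics/top3.png","pics/t3.png",110,200,110,80,7)
crop("pics/side3.png","pics/s3.png",300,290,120,110,6)
```

```text
[0.46836396 0.39380331 0.18540239] 0.08491189135275452
```

Request:
send_rows --delta_pos '[[0, 0, 0], [0, 0, 0], [0, 0, 0], [0, 0, 0], [0, 0, 0]]' --angular '[[0, 0, 0], [0, 0, 0], [0, 0, 0], [0, 0, 0], [0, 0, 0]]' --hand 0

```text
clock: 2.73
position: [0.4673, 0.3925, 0.1818]
ee_rot: [-0.0, 0.626, 0.78, -0.0]
contact_force: [-0.0, 1.1, 0.4]
width: 0.025
```

Run:
```python
from h import *
p=manip.get_state()["position"]
print(p,manip.get_state()["width"])
for n in("top","side"): cv2.imwrite(f"pics/{n}4.png",manip.get_image(n)); print(proj(n,[p,p-[0,0,.019]]))
crop("pics/top4.png","pics/t4.png",110,200,110,80,7)
crop("pics/side4.png","pics/s4.png",300,290,120,110,6)
```

```text
[0.46729046 0.39252775 0.18184555] 0.02503921124530785
[[166.71537713 246.15155074]
 [169.19800488 246.55773087]]
[[365.38231352 346.86236106]
 [364.04742508 351.54436451]]
```

View pics/t3.png

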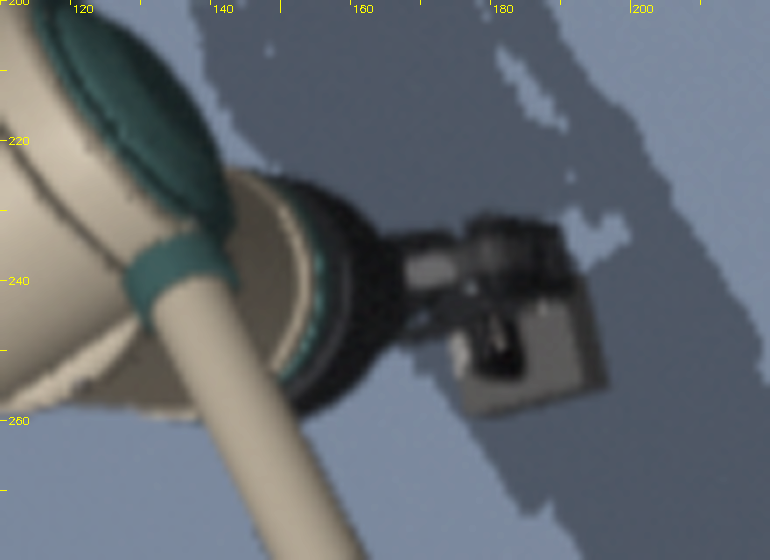

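View pics/s3.png

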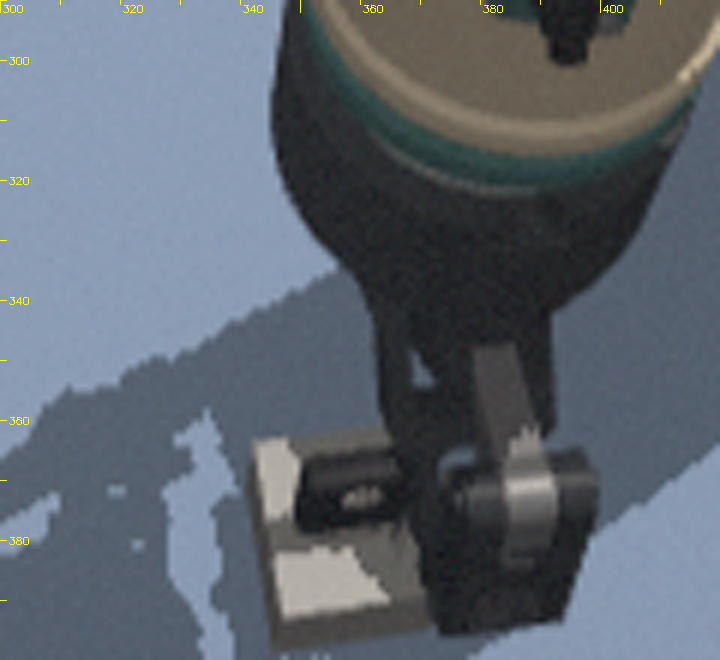

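View pics/t4.png

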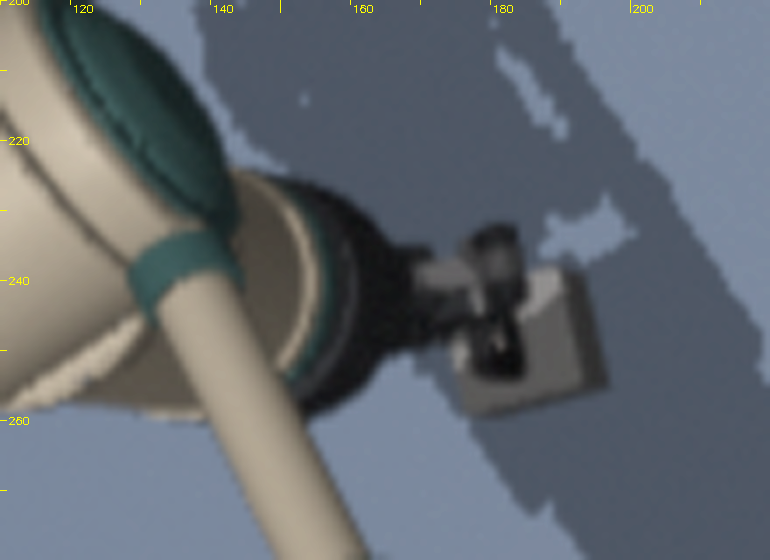

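View pics/s4.png

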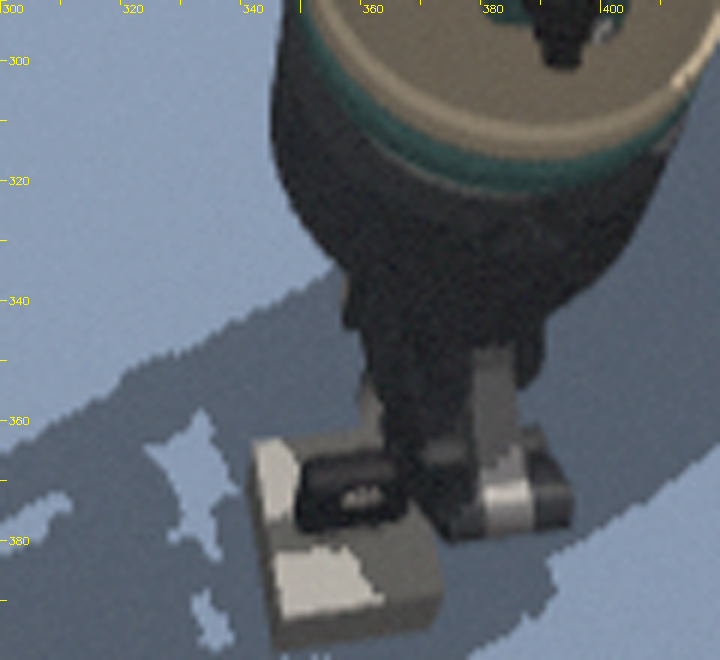

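Run:
```python
from h import *
d=.024*np.array([-.22,.975,0])
f=lambda P:np.r_[proj("top",P-d)[0]-[180,237],proj("side",P+d)[0]-[383.5,373]]
r=least_squares(f,[.46,.39,.17]);print(r.x,r.fun)
f=lambda P:np.r_[proj("top",P-d)[0]-[180,237],proj("side",P-d)[0]-[383.5,373]]
r=least_squares(f,[.46,.39,.17]);print(r.x,r.fun)
```

```text
[0.4554304  0.39607453 0.16920651] [-3.34835965 11.99931362 -6.82873853 -1.93790656]
[0.44275301 0.42004338 0.09608906] [ -4.4000992   18.61084633 -11.40379296  -2.84067436]
```

View pics/side4.png

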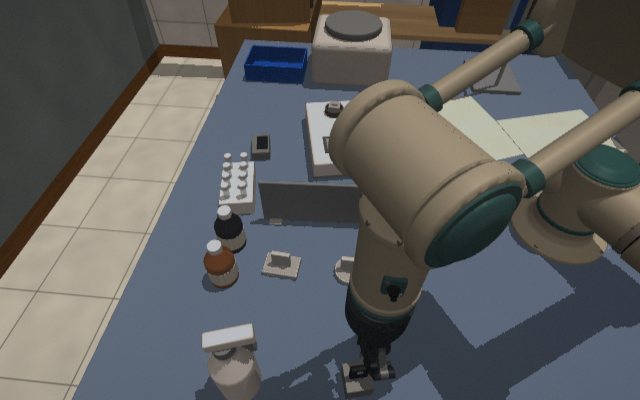

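View pics/top4.png

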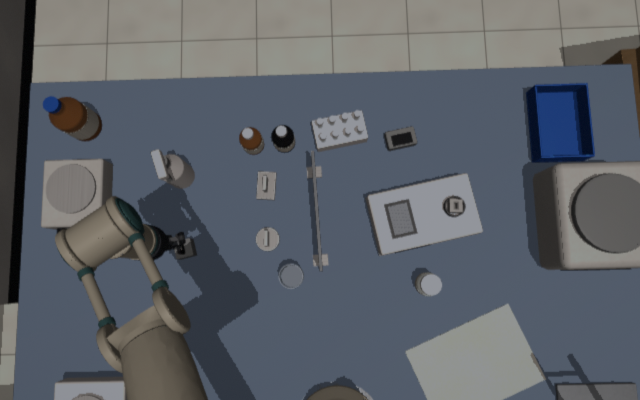

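Run:
```python
from h import *
p=manip.get_state()["position"]
for h in(0,.03,.06,.1,.14,.18,.22): print(h,proj("top",p+[0,0,h]).round(1),proj("side",p+[0,0,h]).round(1))
crop("pics/side4.png","pics/s4b.png",320,240,110,160,5)
```

```text
0 [[166.7 246.1]] [[365.3 346.8]]
0.03 [[162.6 245.4]] [[367.6 338.9]]
0.06 [[158.3 244.7]] [[370.  330.2]]
0.1 [[152.2 243.7]] [[373.7 317.3]]
0.14 [[145.6 242.6]] [[377.9 302.5]]
0.18 [[138.5 241.5]] [[382.8 285.4]]
0.22 [[130.8 240.2]] [[388.5 265.5]]
```

View pics/s4b.png

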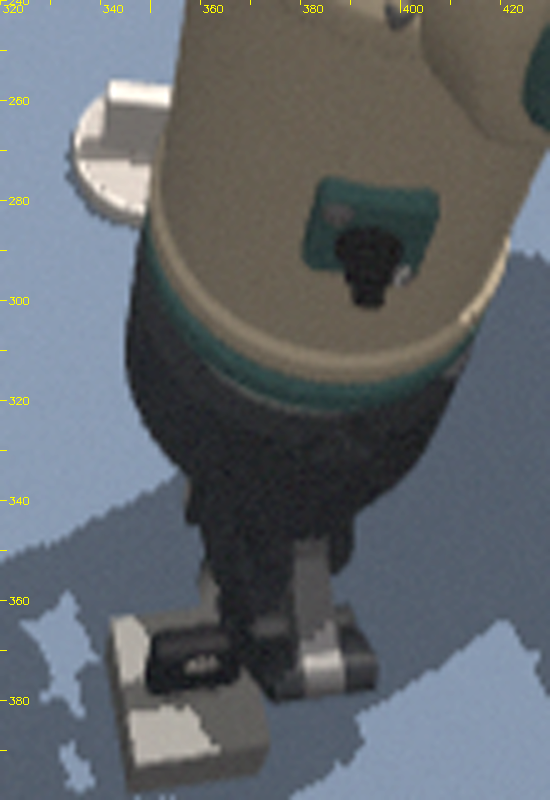

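Run:
```python
from h import *
plan(.42,.28,.14,2.59,10)
```

```text
at [0.4674 0.3926 0.1821] ang 1.789 d/row mm [ -4.7 -11.3  -4.2] dist 12.9
[np.float64(-0.0249), np.float64(-0.0177), np.float64(0.0105)] turn -1.001
[np.float64(-0.0234), np.float64(-0.0196), np.float64(0.0105)] turn -1.001
[np.float64(-0.0218), np.float64(-0.0214), np.float64(0.0105)] turn -1.001
[np.float64(-0.02), np.float64(-0.0231), np.float64(0.0105)] turn -1.001
[np.float64(-0.0181), np.float64(-0.0246), np.float64(0.0105)] turn -1.001
[np.float64(-0.0161), np.float64(-0.026), np.float64(0.0105)] turn -1.001
[np.float64(-0.0139), np.float64(-0.0272), np.float64(0.0105)] turn -1.001
[np.float64(-0.0117), np.float64(-0.0282), np.float64(0.0105)] turn -1.001
[np.float64(-0.0094), np.float64(-0.0291), np.float64(0.0105)] turn -1.001
[np.float64(-0.0071), np.float64(-0.0297), np.float64(0.0105)] turn -1.001
```

Request:
send_rows --delta_pos '[[-0.025, -0.018, 0.01], [-0.023, -0.02, 0.01], [-0.022, -0.021, 0.01], [-0.02, -0.023, 0.01], [-0.018, -0.025, 0.01]]' --angular '[[0, 0, -1], [0, 0, -1], [0, 0, -1], [0, 0, -1], [0, 0, -1]]' --hand 30

```text
clock: 3.25
position: [0.4432, 0.3359, 0.1621]
ee_rot: [0.0, 0.457, 0.89, 0.0]
contact_force: [0.4, 0.2, 0.8]
width: 0.0299
```

Request:
send_rows --delta_pos '[[-0.016, -0.026, 0.01], [-0.014, -0.027, 0.01], [-0.012, -0.028, 0.01], [-0.009, -0.029, 0.01], [-0.007, -0.03, 0.01]]' --angular '[[0, 0, -1], [0, 0, -1], [0, 0, -1], [0, 0, -1], [0, 0, -1]]'

```text
clock: 3.67
position: [0.4195, 0.2796, 0.1422]
ee_rot: [0.0, 0.271, 0.963, 0.0]
contact_force: [0.3, 0.2, 0.1]
width: 0.0299
```

Request:
send_rows --delta_pos '[[0, 0, 0], [0, 0, 0], [0, 0, 0]]' --angular '[[0, 0, 0], [0, 0, 0], [0, 0, 0]]'

```text
clock: 3.92
position: [0.4205, 0.2808, 0.1427]
ee_rot: [0.001, 0.274, 0.962, 0.001]
contact_force: [0.1, 0.1, -0.3]
width: 0.0303
```

Run:
```python
from h import *
s=manip.get_state();p=s["position"];print(p,ang(),s["width"])
for n in("top","side"): cv2.imwrite(f"pics/{n}5.png",manip.get_image(n))
a=ang();X=np.array([np.cos(a),np.sin(a),0])
for n in("top","side"): print(n,proj(n,[p,p-[0,0,.018],p+X*.022-[0,0,.018],p-X*.022-[0,0,.018]]).round(1).tolist())
crop("pics/top5.png","pics/t5.png",170,225,80,60,9)
crop("pics/side5.png","pics/s5.png",330,230,110,110,7)
```

```text
[0.42047834 0.28078771 0.14273866] 2.587088630278903 0.030271519322086982
top [[217.6, 265.3], [219.1, 265.4], [214.4, 273.3], [223.8, 257.6]]
side [[391.7, 290.3], [390.0, 295.3], [401.4, 302.6], [379.0, 288.2]]
```

View pics/t5.png

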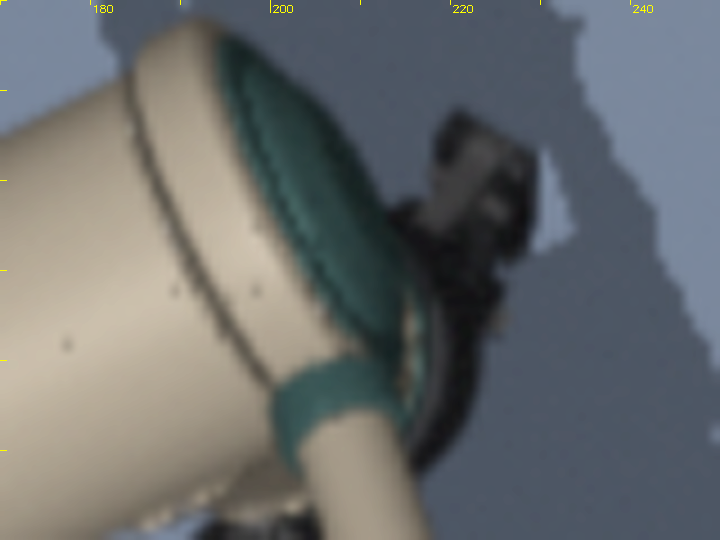

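View pics/s5.png

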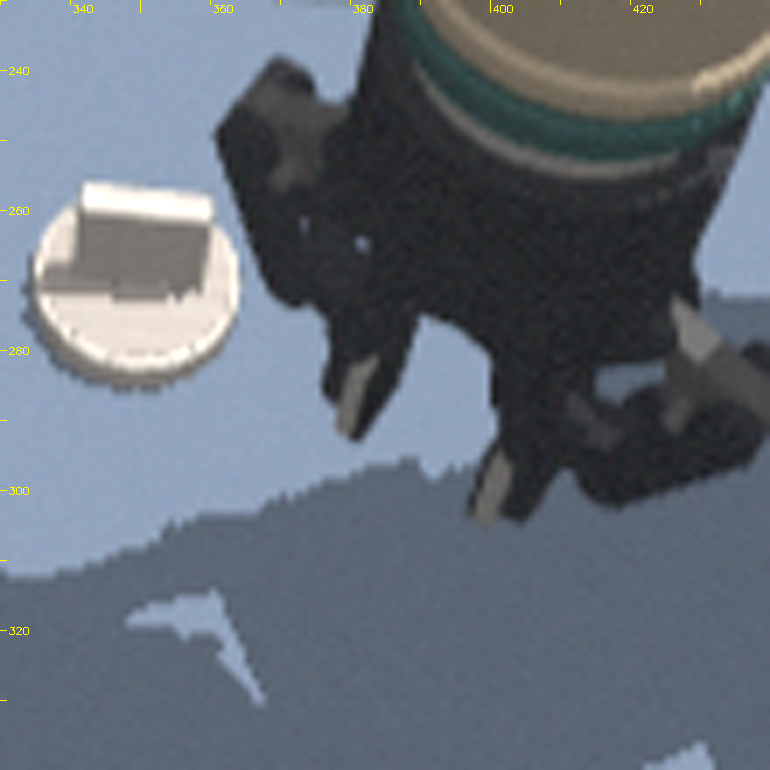

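Run:
```python
from h import *
plan(.4668,.3918,.125,1.793,10)
```

```text
at [0.4205 0.2809 0.1427] ang 2.5882 d/row mm [ 4.6 11.1 -1.8] dist 12.1
[np.float64(0.0047), np.float64(0.0297), np.float64(0.0044)] turn 0.994
[np.float64(0.0071), np.float64(0.0292), np.float64(0.0044)] turn 0.994
[np.float64(0.0094), np.float64(0.0286), np.float64(0.0044)] turn 0.994
[np.float64(0.0116), np.float64(0.0277), np.float64(0.0044)] turn 0.994
[np.float64(0.0138), np.float64(0.0267), np.float64(0.0044)] turn 0.994
[np.float64(0.0158), np.float64(0.0255), np.float64(0.0044)] turn 0.994
[np.float64(0.0178), np.float64(0.0242), np.float64(0.0044)] turn 0.994
[np.float64(0.0197), np.float64(0.0227), np.float64(0.0044)] turn 0.994
[np.float64(0.0214), np.float64(0.0211), np.float64(0.0044)] turn 0.994
[np.float64(0.023), np.float64(0.0193), np.float64(0.0044)] turn 0.994
```

Request:
send_rows --delta_pos '[[0.005, 0.03, 0.004], [0.007, 0.029, 0.004], [0.009, 0.029, 0.004], [0.012, 0.028, 0.004], [0.014, 0.027, 0.004]]' --angular '[[0, 0, 1], [0, 0, 1], [0, 0, 1], [0, 0, 1], [0, 0, 1]]' --hand 45

```text
clock: 4.43
position: [0.4437, 0.3373, 0.1344]
ee_rot: [0.0, 0.46, 0.888, 0.0]
contact_force: [0.8, -0.8, -0.4]
width: 0.0451
```

Request:
send_rows --delta_pos '[[0.016, 0.025, 0.004], [0.018, 0.024, 0.004], [0.02, 0.023, 0.004], [0.021, 0.021, 0.004], [0.023, 0.019, 0.004]]' --angular '[[0, 0, 1], [0, 0, 1], [0, 0, 1], [0, 0, 1], [0, 0, 0.95]]'

```text
clock: 4.85
position: [0.4665, 0.3927, 0.1263]
ee_rot: [0.0, 0.626, 0.78, 0.0]
contact_force: [0.3, 0.2, 0.3]
width: 0.045
```

Request:
send_rows --delta_pos '[[0, 0, 0], [0, 0, 0], [0, 0, 0], [0, 0, 0]]' --angular '[[0, 0, 0], [0, 0, 0], [0, 0, 0], [0, 0, 0]]'

```text
clock: 5.18
position: [0.4657, 0.3908, 0.1264]
ee_rot: [-0.0, 0.624, 0.781, -0.0]
contact_force: [-0.1, 1.2, -0.1]
width: 0.0447
```

Run:
```python
from h import *
plan(.4668,.3918,.068,1.793,5)
```

```text
at [0.4657 0.3908 0.1264] ang 1.7938 d/row mm [  0.2   0.2 -11.7] dist 11.7
[np.float64(0.0004), np.float64(0.0007), np.float64(0.0292)] turn 0.002
[np.float64(0.0004), np.float64(0.0007), np.float64(0.0292)] turn 0.002
[np.float64(0.0004), np.float64(0.0007), np.float64(0.0292)] turn 0.002
[np.float64(0.0004), np.float64(0.0007), np.float64(0.0292)] turn 0.002
[np.float64(0.0004), np.float64(0.0007), np.float64(0.0292)] turn 0.002
```

Request:
send_rows --delta_pos '[[0, 0.001, 0.029], [0, 0.001, 0.029], [0, 0, 0.029], [0, 0, 0.029], [0, 0, 0.029]]' --angular '[[0, 0, 0], [0, 0, 0], [0, 0, 0], [0, 0, 0], [0, 0, 0]]'

```text
clock: 5.6
position: [0.4664, 0.3908, 0.0674]
ee_rot: [-0.0, 0.624, 0.781, -0.0]
contact_force: [-0.3, -0.7, -1.3]
width: 0.0448
```

Request:
send_rows --delta_pos '[[0, 0, 0], [0, 0, 0], [0, 0, 0], [0, 0, 0], [0, 0, 0]]' --angular '[[0, 0, 0], [0, 0, 0], [0, 0, 0], [0, 0, 0], [0, 0, 0]]' --hand 0 --squeeze 50

```text
clock: 6.02
position: [0.4672, 0.3917, 0.0691]
ee_rot: [0.0, 0.624, 0.781, 0.001]
contact_force: [0.2, 0.2, -0.7]
width: 0.0094
```

Request:
send_rows --delta_pos '[[0, 0, 0], [0, 0, 0], [0, 0, 0]]' --angular '[[0, 0, 0], [0, 0, 0], [0, 0, 0]]'

```text
clock: 6.27
position: [0.467, 0.3917, 0.0687]
ee_rot: [0.0, 0.624, 0.781, 0.0]
contact_force: [0.1, 0.1, -0.7]
width: 0.0096
```

Request:
send_rows --delta_pos '[[0, 0, -0.02], [0, 0, -0.04], [0, 0, -0.06], [0, 0, -0.08], [0, 0, -0.08]]' --angular '[[0, 0, 0], [0, 0, 0], [0, 0, 0], [0, 0, 0], [0, 0, 0]]'

```text
clock: 6.68
position: [0.4662, 0.3909, 0.1814]
ee_rot: [-0.0, 0.624, 0.781, -0.001]
contact_force: [0.1, 0.1, -0.8]
width: 0.0095
```

Request:
send_rows --delta_pos '[[0, 0, -0.08], [0, 0, -0.06], [0, 0, 0]]' --angular '[[0, 0, 0], [0, 0, 0], [0, 0, 0]]'

```text
clock: 6.93
position: [0.4692, 0.393, 0.2433]
ee_rot: [0.002, 0.624, 0.781, 0.006]
contact_force: [0.5, 0.2, 0.2]
width: 0.0091
```

Run:
```python
from h import *
print(manip.get_state()["width"])
plan(.556,-.315,.235,-.0345+np.pi/2,20)
```

```text
0.009098244176072532
at [0.4692 0.393  0.2433] ang 1.7931 d/row mm [  4.3 -35.4  -0.4] dist 35.7
[np.float64(-0.0887), np.float64(-0.0089), np.float64(0.001)] turn 0.161
[np.float64(-0.0888), np.float64(-0.0078), np.float64(0.001)] turn 0.161
[np.float64(-0.0889), np.float64(-0.0067), np.float64(0.001)] turn 0.161
[np.float64(-0.089), np.float64(-0.0055), np.float64(0.001)] turn 0.161
[np.float64(-0.0891), np.float64(-0.0044), np.float64(0.001)] turn 0.161
[np.float64(-0.0891), np.float64(-0.0032), np.float64(0.001)] turn 0.161
[np.float64(-0.0891), np.float64(-0.0021), np.float64(0.001)] turn 0.161
[np.float64(-0.0892), np.float64(-0.0009), np.float64(0.001)] turn 0.161
[np.float64(-0.0892), np.float64(0.0002), np.float64(0.001)] turn 0.161
[np.float64(-0.0892), np.float64(0.0014), np.float64(0.001)] turn 0.161
[np.float64(-0.0891), np.float64(0.0025), np.float64(0.001)] turn 0.161
[np.float64(-0.0891), np.float64(0.0036), np.float64(0.001)] turn 0.161
[np.float64(-0.089), np.float64(0.0048), np.float64(0.001)] turn 0.161
[np.float64(-0.089), np.float64(0.0059), np.float64(0.001)] turn 0.161
[np.float64(-0.0889), np.float64(0.0071), np.float64(0.001)] turn 0.161
[np.float64(-0.0888), np.float64(0.0082), np.float64(0.001)] turn 0.161
[np.float64(-0.0887), np.float64(0.0094), np.float64(0.001)] turn 0.161
[np.float64(-0.0885), np.float64(0.0105), np.float64(0.001)] turn 0.161
[np.float64(-0.0884), np.float64(0.0116), np.float64(0.001)] turn 0.161
[np.float64(-0.0882), np.float64(0.0128), np.float64(0.001)] turn 0.161
```

Request:
send_rows --delta_pos '[[-0.05, -0.005, 0], [-0.089, -0.008, 0], [-0.089, -0.007, 0], [-0.089, -0.006, 0], [-0.089, -0.004, 0]]' --angular '[[0, 0, 0.16], [0, 0, 0.16], [0, 0, 0.16], [0, 0, 0.16], [0, 0, 0.16]]'

```text
clock: 7.35
position: [0.4856, 0.2281, 0.2359]
ee_rot: [-0.0, 0.649, 0.761, -0.001]
contact_force: [0.6, 0.7, -0.8]
width: 0.0094
```

Request:
send_rows --delta_pos '[[-0.089, -0.003, 0], [-0.089, -0.002, 0], [-0.089, -0.001, 0], [-0.089, 0, 0], [-0.089, 0.001, 0]]' --angular '[[0, 0, 0.16], [0, 0, 0.16], [0, 0, 0.16], [0, 0, 0.16], [0, 0, 0.16]]'

```text
clock: 7.77
position: [0.5071, 0.0513, 0.2361]
ee_rot: [-0.0, 0.673, 0.739, -0.0]
contact_force: [0.9, 1.0, -0.3]
width: 0.0095
```

Request:
send_rows --delta_pos '[[-0.089, 0.002, 0], [-0.089, 0.004, 0], [-0.089, 0.005, 0], [-0.089, 0.006, 0], [-0.089, 0.007, 0]]' --angular '[[0, 0, 0.16], [0, 0, 0.16], [0, 0, 0.16], [0, 0, 0.16], [0, 0, 0.16]]'

```text
clock: 8.18
position: [0.5289, -0.1255, 0.236]
ee_rot: [-0.0, 0.697, 0.717, -0.0]
contact_force: [0.6, 0.7, 0.1]
width: 0.0094
```

Request:
send_rows --delta_pos '[[-0.089, 0.008, 0], [-0.089, 0.009, 0], [-0.07, 0.01, 0], [-0.05, 0.01, 0], [-0.04, 0.005, 0]]' --angular '[[0, 0, 0.16], [0, 0, 0.16], [0, 0, 0.16], [0, 0, 0.16], [0, 0, 0.16]]'

```text
clock: 8.6
position: [0.5475, -0.2611, 0.2356]
ee_rot: [-0.0, 0.72, 0.694, -0.0]
contact_force: [0.2, 0.3, -1.1]
width: 0.0097
```

Run:
```python
from h import *
print(manip.get_state()["width"])
plan(.556,-.315,.16,-.0345+np.pi/2,5)
```

```text
0.009682158425951073
at [ 0.5475 -0.2611  0.2356] ang 1.5347 d/row mm [  1.7 -10.8 -15.1] dist 18.6
[np.float64(-0.0268), np.float64(0.0052), np.float64(0.0378)] turn -0.004
[np.float64(-0.0268), np.float64(0.0052), np.float64(0.0378)] turn -0.004
[np.float64(-0.0268), np.float64(0.0052), np.float64(0.0378)] turn -0.004
[np.float64(-0.0268), np.float64(0.0052), np.float64(0.0378)] turn -0.004
[np.float64(-0.0268), np.float64(0.0052), np.float64(0.0378)] turn -0.004
```

Request:
send_rows --delta_pos '[[-0.027, 0.005, 0.038], [-0.027, 0.005, 0.038], [-0.027, 0.005, 0.038], [-0.027, 0.005, 0.038], [-0.027, 0.005, 0.035]]' --angular '[[0, 0, 0], [0, 0, 0], [0, 0, 0], [0, 0, 0], [0, 0, 0]]'

```text
clock: 9.02
position: [0.5555, -0.3132, 0.1603]
ee_rot: [-0.001, 0.719, 0.695, -0.0]
contact_force: [0.2, 0.2, -1.0]
width: 0.0092
```

Request:
send_rows --delta_pos '[[0, 0, 0], [0, 0, 0], [0, 0, 0], [0, 0, 0]]' --angular '[[0, 0, 0], [0, 0, 0], [0, 0, 0], [0, 0, 0]]'

```text
clock: 9.35
position: [0.5564, -0.3128, 0.1626]
ee_rot: [0.001, 0.719, 0.695, 0.0]
contact_force: [-0.0, -0.0, -1.2]
width: 0.0093
```

Run:
```python
from h import *
for n in("top","side"): cv2.imwrite(f"pics/{n}6.png",manip.get_image(n))
plan(.556,-.315,.16,-.0345+np.pi/2,1)
p=manip.get_state()["position"];print(manip.get_state()["contact_force"])
for n in("top","side"): print(n,proj(n,[p-[0,0,.055],[.556,-.315,.088]]).round(1).tolist())
crop("pics/top6.png","pics/t6.png",420,170,70,60,11)
crop("pics/side6.png","pics/s6.png",300,70,70,60,11)
```

```text
at [ 0.5564 -0.3129  0.1627] ang 1.5377 d/row mm [-0.4 -2.1 -2.7] dist 3.5
[np.float64(-0.0054), np.float64(-0.0009), np.float64(0.0068)] turn 0.017
[-0.22295912  0.00937231 -0.17280782]
top [[458.0, 204.8], [456.8, 206.0]]
side [[333.6, 99.3], [333.5, 104.8]]
```

View pics/t6.png

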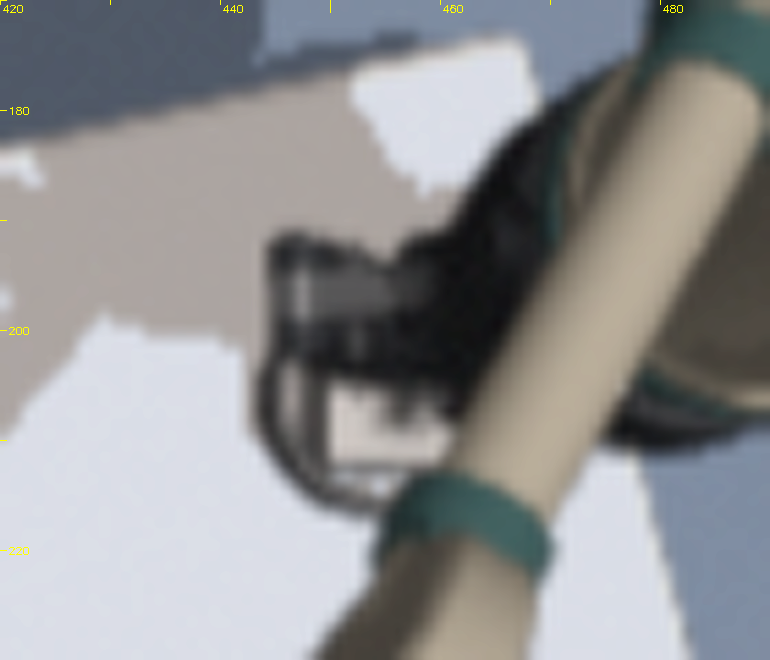

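View pics/s6.png

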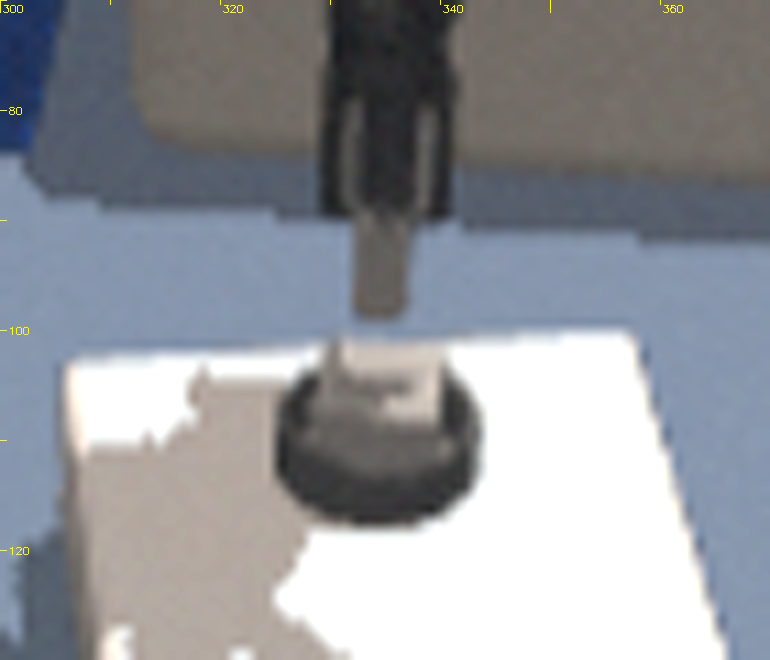

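Request:
send_rows --delta_pos '[[-0.004, -0.001, 0.015], [0, 0, 0.015], [0, 0, 0], [0, 0, 0]]' --angular '[[0, 0, 0], [0, 0, 0], [0, 0, 0], [0, 0, 0]]'

```text
clock: 9.78
position: [0.5551, -0.3145, 0.1487]
ee_rot: [-0.001, 0.719, 0.695, -0.0]
contact_force: [1.0, -1.0, 0.1]
width: 0.0094
```

Run:
```python
from h import *
plan(.556,-.315,.12,-.0345+np.pi/2,1)
P=[]
for i in range(3):
    im=manip.get_image("side");P.append(manip.get_state()["position"])
cv2.imwrite("pics/side7.png",im);print(np.round(P,4))
crop("pics/side7.png","pics/s7.png",310,80,50,45,14)
```

```text
at [ 0.5551 -0.3145  0.1487] ang 1.537 d/row mm [  0.9  -0.5 -28.7] dist 28.8
[np.float64(-0.0013), np.float64(0.0024), np.float64(0.0718)] turn 0.009
[[ 0.5553 -0.3146  0.1491]
 [ 0.5555 -0.3148  0.1493]
 [ 0.5556 -0.3149  0.1495]]
```

View pics/s7.png

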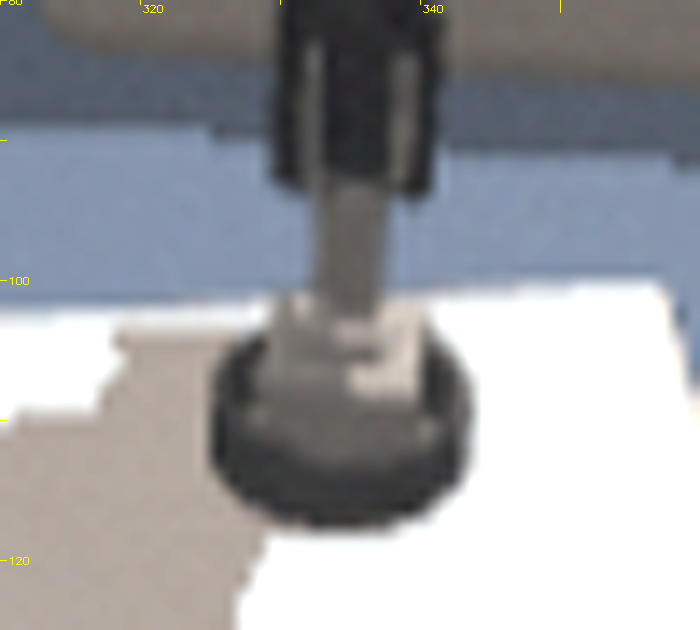

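Key tip at about (334.5, 102.5) is centred on the slot (~334.5, 104.5). Descend gently.

Request:
send_rows --delta_pos '[[0, 0, 0.01], [0, 0, 0.01], [0, 0, 0.01], [0, 0, 0], [0, 0, 0]]' --angular '[[0, 0, 0], [0, 0, 0], [0, 0, 0], [0, 0, 0], [0, 0, 0]]'

```text
clock: 10.35
position: [0.5552, -0.3146, 0.1369]
ee_rot: [-0.001, 0.719, 0.695, -0.0]
contact_force: [-0.3, -0.4, -0.0]
width: 0.0092
```

Request:
send_rows --delta_pos '[[0, 0, 0.01], [0, 0, 0.01], [0, 0, 0.01], [0, 0, 0], [0, 0, 0]]' --angular '[[0, 0, 0], [0, 0, 0], [0, 0, 0], [0, 0, 0], [0, 0, 0]]'

```text
clock: 10.77
position: [0.5553, -0.3147, 0.125]
ee_rot: [-0.0, 0.719, 0.695, -0.0]
contact_force: [0.0, -0.4, 0.1]
width: 0.0099
```

Request:
send_rows --delta_pos '[[0, 0, 0.007], [0, 0, 0.005], [0, 0, 0.005], [0, 0, 0], [0, 0, 0]]' --angular '[[0, 0, 0], [0, 0, 0], [0, 0, 0], [0, 0, 0], [0, 0, 0]]'

```text
clock: 11.18
position: [0.5556, -0.3149, 0.1195]
ee_rot: [0.0, 0.719, 0.695, 0.0]
contact_force: [0.1, 1.0, 5.4]
width: 0.0093
```

Request:
send_rows --delta_pos '[[0, 0, -0.001], [0, 0, 0], [0, 0, 0], [0, 0, 0], [0, 0, 0]]' --angular '[[0, 0, 0.6], [0, 0, 0.8], [0, 0, 0.8], [0, 0, 0.8], [0, 0, 0.8]]'

```text
clock: 11.6
position: [0.556, -0.3143, 0.1196]
ee_rot: [0.0, 0.817, 0.577, 0.001]
contact_force: [-0.4, 1.8, 3.0]
width: 0.0091
```

Run:
```python
from h import *
s=manip.get_state();print(s["contact_force"],s["moment"],ang(),s["position"],s["width"])
```

```text
[-0.39445045  1.81930652  2.9679026 ] [ 0.36170437 -0.06339746  0.03965612] 1.2297385491244757 [ 0.55603645 -0.31425308  0.11956309] 0.009111750384771312
```

Request:
send_rows --delta_pos '[[0, 0, 0], [0, 0, 0], [0, 0, 0], [0, 0, 0], [0, 0, 0]]' --angular '[[0, 0, 1], [0, 0, 1], [0, 0, 1], [0, 0, 1], [0, 0, 1]]'

```text
clock: 12.02
position: [0.5561, -0.314, 0.1196]
ee_rot: [-0.0, 0.915, 0.403, 0.001]
contact_force: [1.2, 1.0, 2.6]
width: 0.0098
```

Request:
send_rows --delta_pos '[[0, 0, 0], [0, 0, 0], [0, 0, 0], [0, 0, 0]]' --angular '[[0, 0, 1], [0, 0, 1], [0, 0, 0.8], [0, 0, 0]]'

```text
clock: 12.35
position: [0.5562, -0.314, 0.1196]
ee_rot: [-0.0, 0.954, 0.299, 0.001]
contact_force: [2.6, 3.8, 4.2]
width: 0.0094
```

Run:
```python
from h import *
s=manip.get_state();print(s["contact_force"],s["moment"],ang(),s["position"],s["width"])
```

```text
[2.56748338 3.80673254 4.21735609] [ 0.62045136 -0.17902605  0.02113183] 0.6077747707812877 [ 0.55623103 -0.3139889   0.11955219] 0.009386813058610761
```

Request:
send_rows --delta_pos '[[0, 0, 0], [0, 0, 0], [0, 0, 0], [0, 0, 0]]' --angular '[[0, 0, 0.7], [0, 0, 0.7], [0, 0, 0.7], [0, 0, 0]]'

```text
clock: 12.68
position: [0.5563, -0.3139, 0.1196]
ee_rot: [-0.001, 0.976, 0.219, 0.001]
contact_force: [1.8, 3.1, 3.6]
width: 0.0094
```

Run:
```python
from h import *
s=manip.get_state();print(s["contact_force"],s["moment"],ang(),s["position"],s["width"])
```

```text
[1.77436104 3.11905763 3.56859918] [ 0.808914   -0.32592772  0.02409321] 0.44139775891740435 [ 0.55632544 -0.31392129  0.11955288] 0.009362682755138163
```

Request:
send_rows --delta_pos '[[0, 0, 0], [0, 0, 0], [0, 0, 0], [0, 0, 0]]' --angular '[[0, 0, 0.5], [0, 0, 0.5], [0, 0, 0.5], [0, 0, 0]]'

```text
clock: 13.02
position: [0.5564, -0.3139, 0.1196]
ee_rot: [-0.001, 0.987, 0.161, 0.001]
contact_force: [2.4, 4.7, 4.6]
width: 0.0095
```

Run:
```python
from h import *
s=manip.get_state();print(s["contact_force"],s["moment"],ang(),s["position"],s["width"])
```

```text
[2.35397828 4.67581498 4.61056759] [ 0.94790204 -0.47303672  0.07873953] 0.3227282987151893 [ 0.55643453 -0.31392977  0.11957363] 0.009470328420274874
```

Request:
send_rows --delta_pos '[[0, 0, 0], [0, 0, 0], [0, 0, 0], [0, 0, 0]]' --angular '[[0, 0, 0.4], [0, 0, 0.4], [0, 0, 0], [0, 0, 0]]'

```text
clock: 13.35
position: [0.5565, -0.3139, 0.1195]
ee_rot: [-0.0, 0.991, 0.13, 0.001]
contact_force: [3.2, 5.0, 5.0]
width: 0.0091
```

Run:
```python
from h import *
s=manip.get_state();print(s["contact_force"],s["moment"],ang(),s["position"],s["width"])
```

```text
[3.15280604 4.99796838 4.95053645] [ 0.95184289 -0.46583278  0.43266232] 0.26096445639223464 [ 0.55650274 -0.3139095   0.11954911] 0.009090753685992561
```

Request:
send_rows --delta_pos '[[0, 0, 0], [0, 0, 0], [0, 0, 0], [0, 0, 0]]' --angular '[[0, 0, -0.6], [0, 0, 0], [0, 0, 0], [0, 0, 0]]' --hand 40

```text
clock: 13.68
position: [0.5551, -0.3153, 0.1186]
ee_rot: [0.0, 0.988, 0.152, -0.0]
contact_force: [0.3, -0.0, -0.1]
width: 0.0401
```

Request:
send_rows --delta_pos '[[0, 0, -0.02], [0, 0, -0.05], [0, 0, -0.08], [0, 0, -0.08], [0, 0, -0.05]]' --angular '[[0, 0, 0], [0, 0, 0], [0, 0, 0], [0, 0, 0], [0, 0, 0]]'

```text
clock: 14.1
position: [0.5563, -0.3157, 0.235]
ee_rot: [0.002, 0.988, 0.152, 0.002]
contact_force: [-0.1, 0.5, 1.0]
width: 0.04
```

Run:
```python
from h import *
for n in("top","side"): cv2.imwrite(f"pics/{n}8.png",manip.get_image(n))
crop("pics/side8.png","pics/s8.png",310,80,50,45,14)
s=manip.get_state();print(s["contact_force"],s["width"])
plan(.634,.1745,.24,-.0688+np.pi/2,18)
```

```text
[ 0.30297761 -0.55405619  0.30027772] 0.03992688334347293
at [ 0.5574 -0.3165  0.2366] ang 0.305 d/row mm [ 4.3 27.3  0.2] dist 27.6
[np.float64(0.0306), np.float64(-0.0619), np.float64(-0.0005)] turn -0.831
[np.float64(0.0347), np.float64(-0.0597), np.float64(-0.0005)] turn -0.831
[np.float64(0.0386), np.float64(-0.0573), np.float64(-0.0005)] turn -0.831
[np.float64(0.0423), np.float64(-0.0546), np.float64(-0.0005)] turn -0.831
[np.float64(0.0458), np.float64(-0.0516), np.float64(-0.0005)] turn -0.831
[np.float64(0.0491), np.float64(-0.0485), np.float64(-0.0005)] turn -0.831
[np.float64(0.0523), np.float64(-0.0451), np.float64(-0.0005)] turn -0.831
[np.float64(0.0551), np.float64(-0.0415), np.float64(-0.0005)] turn -0.831
[np.float64(0.0578), np.float64(-0.0378), np.float64(-0.0005)] turn -0.831
[np.float64(0.0602), np.float64(-0.0339), np.float64(-0.0005)] turn -0.831
[np.float64(0.0623), np.float64(-0.0298), np.float64(-0.0005)] turn -0.831
[np.float64(0.0641), np.float64(-0.0256), np.float64(-0.0005)] turn -0.831
[np.float64(0.0657), np.float64(-0.0213), np.float64(-0.0005)] turn -0.831
[np.float64(0.0669), np.float64(-0.0168), np.float64(-0.0005)] turn -0.831
[np.float64(0.0679), np.float64(-0.0124), np.float64(-0.0005)] turn -0.831
[np.float64(0.0686), np.float64(-0.0078), np.float64(-0.0005)] turn -0.831
[np.float64(0.0689), np.float64(-0.0032), np.float64(-0.0005)] turn -0.831
[np.float64(0.069), np.float64(0.0013), np.float64(-0.0005)] turn -0.831
```

View pics/s8.png

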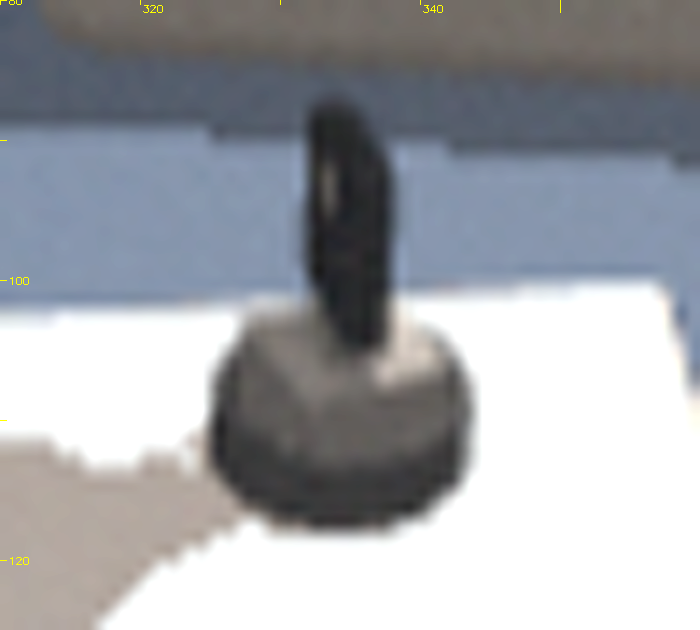

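View pics/top8.png

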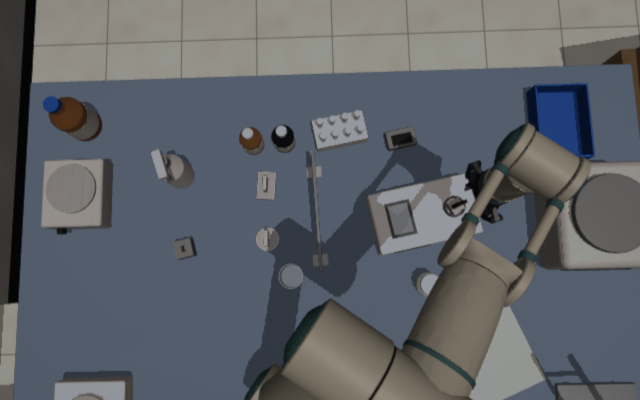

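Run:
```python
from h import *
for nm,uv in dict(amber_base=(222,272),dark_base=(231,238),rack=(238,205),pan=(349,272),spray=(236,380),beaker=(396,250)).items(): print(nm,atz("side",uv,0.01).round(3))
for nm,uv,z in [("amber top",(248,133),.12),("dark",(281,131),.12),("div a",(314.5,150),.13),("div b",(321.5,270),.13),("beaker",(291,274),.06)]: print(nm,atz("top",uv,z).round(3))
for nm,uv in [("div a",(261,183)),("div b",(393,189))]: print(nm,atz("side",uv,.13).round(3))
```

```text
amber_base [0.757 0.202 0.01 ]
dark_base [0.76  0.114 0.01 ]
rack [0.767 0.016 0.01 ]
pan [0.487 0.176 0.01 ]
spray [0.676 0.409 0.01 ]
beaker [0.384 0.11  0.01 ]
amber top [0.753 0.209 0.12 ]
dark [0.756 0.125 0.12 ]
div a [0.701 0.041 0.13 ]
div b [0.404 0.031 0.13 ]
beaker [0.395 0.109 0.06 ]
div a [0.69  0.047 0.13 ]
div b [0.407 0.036 0.13 ]
```

Request:
send_rows --delta_pos '[[0.031, -0.062, 0], [0.035, -0.06, 0], [0.039, -0.057, 0], [0.042, -0.055, 0], [0.046, -0.052, 0]]' --angular '[[0, 0, -0.83], [0, 0, -0.83], [0, 0, -0.83], [0, 0, -0.83], [0, 0, -0.83]]'

```text
clock: 14.62
position: [0.5764, -0.1768, 0.2303]
ee_rot: [-0.0, 0.949, 0.314, -0.001]
contact_force: [0.2, -0.4, 0.1]
width: 0.0401
```

Request:
send_rows --delta_pos '[[0.049, -0.048, 0], [0.052, -0.045, 0], [0.055, -0.042, 0], [0.058, -0.038, 0], [0.06, -0.034, 0]]' --angular '[[0, 0, -0.83], [0, 0, -0.83], [0, 0, -0.83], [0, 0, -0.83], [0, 0, -0.83]]'

```text
clock: 15.03
position: [0.5976, -0.0404, 0.2304]
ee_rot: [-0.0, 0.884, 0.467, -0.001]
contact_force: [0.2, -0.4, 0.4]
width: 0.0397
```

Request:
send_rows --delta_pos '[[0.062, -0.03, 0], [0.064, -0.026, 0], [0.066, -0.021, 0], [0.067, -0.017, 0], [0.068, -0.012, 0]]' --angular '[[0, 0, -0.83], [0, 0, -0.83], [0, 0, -0.83], [0, 0, -0.83], [0, 0, -0.83]]'

```text
clock: 15.45
position: [0.6191, 0.096, 0.2304]
ee_rot: [-0.0, 0.795, 0.607, -0.001]
contact_force: [0.5, -0.3, -0.2]
width: 0.0401
```

Request:
send_rows --delta_pos '[[0.069, -0.008, 0], [0.06, -0.003, 0], [0.04, 0, 0], [0, 0, 0], [0, 0, 0]]' --angular '[[0, 0, -0.83], [0, 0, -0.83], [0, 0, -0.83], [0, 0, 0], [0, 0, 0]]'

```text
clock: 15.87
position: [0.6292, 0.1622, 0.2302]
ee_rot: [-0.0, 0.731, 0.682, -0.001]
contact_force: [0.0, -0.1, 0.5]
width: 0.0399
```

Run:
```python
from h import *
for n in("top","side"): cv2.imwrite(f"pics/{n}9.png",manip.get_image(n))
plan(.6335,.1735,.12,-.0688+np.pi/2,8)
```

```text
at [0.6293 0.1609 0.2306] ang 1.4988 d/row mm [  0.5   1.6 -13.8] dist 13.9
[np.float64(0.004), np.float64(0.001), np.float64(0.0346)] turn -0.005
[np.float64(0.004), np.float64(0.001), np.float64(0.0346)] turn -0.005
[np.float64(0.004), np.float64(0.001), np.float64(0.0346)] turn -0.005
[np.float64(0.004), np.float64(0.001), np.float64(0.0346)] turn -0.005
[np.float64(0.004), np.float64(0.001), np.float64(0.0346)] turn -0.005
[np.float64(0.004), np.float64(0.001), np.float64(0.0346)] turn -0.005
[np.float64(0.004), np.float64(0.001), np.float64(0.0346)] turn -0.005
[np.float64(0.004), np.float64(0.001), np.float64(0.0346)] turn -0.005
```

View pics/side9.png

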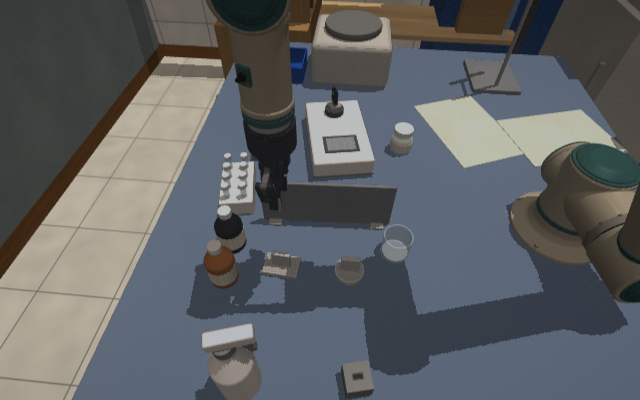

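Request:
send_rows --delta_pos '[[0.004, 0.002, 0.035], [0.004, 0.002, 0.035], [0.004, 0.001, 0.035], [0.004, 0.001, 0.035], [0.004, 0.001, 0.035]]' --angular '[[0, 0, 0], [0, 0, 0], [0, 0, 0], [0, 0, 0], [0, 0, 0]]'

```text
clock: 16.38
position: [0.6329, 0.168, 0.1606]
ee_rot: [0.0, 0.733, 0.681, -0.0]
contact_force: [-0.0, 0.1, -0.3]
width: 0.0399
```

Request:
send_rows --delta_pos '[[0.004, 0.001, 0.035], [0.004, 0.001, 0.035], [0.004, 0.001, 0.03], [0, 0, 0], [0, 0, 0]]' --angular '[[0, 0, 0], [0, 0, 0], [0, 0, 0], [0, 0, 0], [0, 0, 0]]'

```text
clock: 16.8
position: [0.6342, 0.1735, 0.1206]
ee_rot: [-0.0, 0.732, 0.681, -0.001]
contact_force: [0.2, -1.3, 0.1]
width: 0.0402
```

Run:
```python
from h import *
for n in("top","side"): im=manip.get_image(n); cv2.imwrite(f"pics/{n}10.png",im)
plan(.6335,.1735,.04,-.0688+np.pi/2,5)
crop("pics/side10.png","pics/s10.png",240,190,80,90,7)
```

```text
at [0.6352 0.174  0.122 ] ang 1.4995 d/row mm [ -0.3  -0.1 -16.4] dist 16.4
[np.float64(-0.0003), np.float64(-0.0008), np.float64(0.041)] turn -0.006
[np.float64(-0.0003), np.float64(-0.0008), np.float64(0.041)] turn -0.006
[np.float64(-0.0003), np.float64(-0.0008), np.float64(0.041)] turn -0.006
[np.float64(-0.0003), np.float64(-0.0008), np.float64(0.041)] turn -0.006
[np.float64(-0.0003), np.float64(-0.0008), np.float64(0.041)] turn -0.006
```

View pics/s10.png

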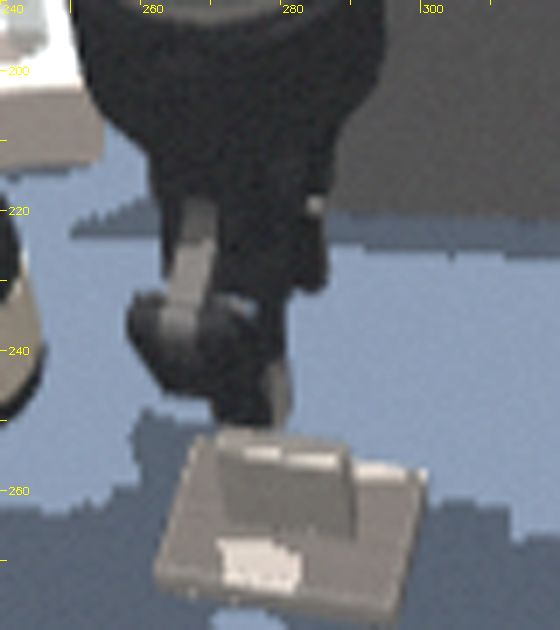

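Request:
send_rows --delta_pos '[[0, -0.001, 0.04], [0, -0.001, 0.04], [0, 0, 0.04], [0, 0, 0.04], [0, 0, 0.03]]' --angular '[[0, 0, 0], [0, 0, 0], [0, 0, 0], [0, 0, 0], [0, 0, 0]]'

```text
clock: 17.32
position: [0.6341, 0.1744, 0.0451]
ee_rot: [0.0, 0.732, 0.682, 0.0]
contact_force: [-0.1, -0.6, -0.2]
width: 0.0401
```

Request:
send_rows --delta_pos '[[0, 0, 0.01], [0, 0, 0], [0, 0, 0]]' --angular '[[0, 0, 0], [0, 0, 0], [0, 0, 0]]'

```text
clock: 17.57
position: [0.6344, 0.1746, 0.0418]
ee_rot: [0.0, 0.732, 0.682, 0.001]
contact_force: [0.8, -0.3, -0.5]
width: 0.04
```

Run:
```python
from h import *
for n in("side",): im=manip.get_image(n); cv2.imwrite(f"pics/{n}11.png",im)
plan(.6335,.1735,.04,-.0688+np.pi/2,1)
crop("pics/side11.png","pics/s11.png",240,220,80,70,8)
```

```text
at [0.6347 0.1746 0.0422] ang 1.5002 d/row mm [-1.2 -1.1 -2.2] dist 2.7
[np.float64(-0.003), np.float64(-0.0027), np.float64(0.0055)] turn -0.023
```

View pics/s11.png

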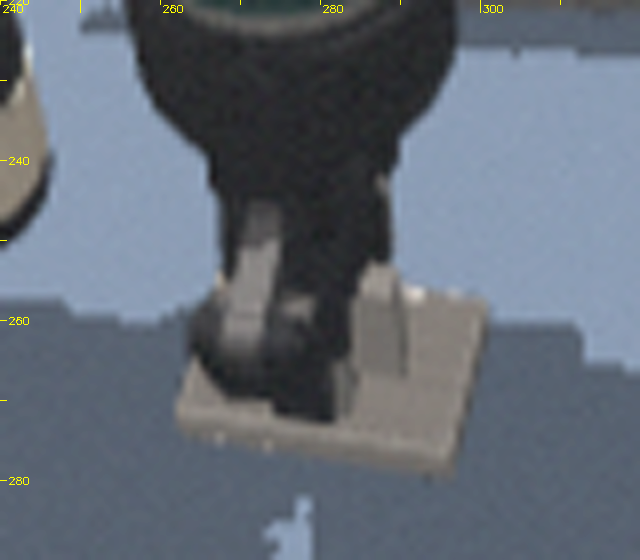

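Request:
send_rows --delta_pos '[[0, -0.003, 0.003], [0, 0, 0], [0, 0, 0], [0, 0, 0], [0, 0, 0]]' --angular '[[0, 0, 0], [0, 0, 0], [0, 0, 0], [0, 0, 0], [0, 0, 0]]' --hand 0 --squeeze 70

```text
clock: 18.03
position: [0.6328, 0.1747, 0.0406]
ee_rot: [0.0, 0.732, 0.682, 0.0]
contact_force: [-0.1, 1.0, 3.6]
width: 0.0089
```

Request:
send_rows --delta_pos '[[0, 0, 0], [0, 0, 0], [0, 0, 0]]' --angular '[[0, 0, 0], [0, 0, 0], [0, 0, 0]]'

```text
clock: 18.28
position: [0.6328, 0.1748, 0.0406]
ee_rot: [0.0, 0.732, 0.682, 0.0]
contact_force: [-1.4, 0.7, 5.3]
width: 0.0092
```

Request:
send_rows --delta_pos '[[0, 0, -0.02], [0, 0, -0.03], [0, 0, -0.05], [0, 0, -0.07], [0, 0, -0.07]]' --angular '[[0, 0, 0], [0, 0, 0], [0, 0, 0], [0, 0, 0], [0, 0, 0]]'

```text
clock: 18.7
position: [0.632, 0.1743, 0.1366]
ee_rot: [-0.0, 0.732, 0.682, -0.001]
contact_force: [1.1, 0.8, -1.6]
width: 0.0091
```

Request:
send_rows --delta_pos '[[0, 0, -0.07], [0, 0, -0.07], [0, 0, -0.05], [0, 0, -0.03], [0, 0, 0]]' --angular '[[0, 0, 0], [0, 0, 0], [0, 0, 0], [0, 0, 0], [0, 0, 0]]'

```text
clock: 19.12
position: [0.6343, 0.1747, 0.2283]
ee_rot: [0.002, 0.732, 0.682, 0.003]
contact_force: [0.5, 0.1, -0.9]
width: 0.009
```

Run:
```python
from h import *
im=manip.get_image("side"); cv2.imwrite(f"pics/side12.png",im)
print(manip.get_state()["width"],manip.get_state()["contact_force"])
crop("pics/side12.png","pics/s12.png",210,120,110,120,6)
p=manip.get_state()["position"];a=ang()
X=np.array([np.cos(a),np.sin(a),0]);Y=np.array([np.sin(a),-np.cos(a),0])
b=p-[0,0,.04-.014]
print(p,a,proj("side",[b+X*.025+Y*.038,b-X*.025+Y*.038,b-X*.025-Y*.038,b+X*.025-Y*.038]).round(1).tolist())
```

```text
0.008780321650592181 [-0.43772231 -1.01436227 -2.37671284]
[0.63333229 0.17458167 0.22608914] 1.5001482815266216 [[249.6, 218.2], [257.3, 197.0], [298.0, 202.3], [292.2, 224.1]]
```

View pics/s12.png

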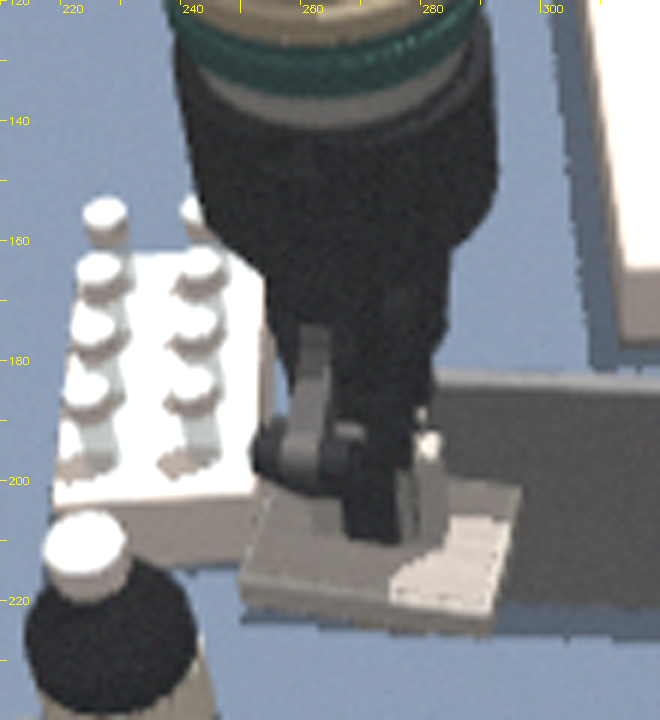

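Run:
```python
from h import *
plan(.529,-.177,.227,.196+np.pi/2,15)
```

```text
at [0.6333 0.1746 0.2261] ang 1.5001 d/row mm [ -7.  -23.4   0.1] dist 24.4
[np.float64(-0.0597), np.float64(-0.0132), np.float64(-0.0002)] turn -0.222
[np.float64(-0.0594), np.float64(-0.0143), np.float64(-0.0002)] turn -0.222
[np.float64(-0.0592), np.float64(-0.0153), np.float64(-0.0002)] turn -0.222
[np.float64(-0.0589), np.float64(-0.0164), np.float64(-0.0002)] turn -0.222
[np.float64(-0.0586), np.float64(-0.0174), np.float64(-0.0002)] turn -0.222
[np.float64(-0.0583), np.float64(-0.0185), np.float64(-0.0002)] turn -0.222
[np.float64(-0.0579), np.float64(-0.0195), np.float64(-0.0002)] turn -0.222
[np.float64(-0.0576), np.float64(-0.0205), np.float64(-0.0002)] turn -0.222
[np.float64(-0.0572), np.float64(-0.0215), np.float64(-0.0002)] turn -0.222
[np.float64(-0.0568), np.float64(-0.0225), np.float64(-0.0002)] turn -0.222
[np.float64(-0.0564), np.float64(-0.0236), np.float64(-0.0002)] turn -0.222
[np.float64(-0.056), np.float64(-0.0246), np.float64(-0.0002)] turn -0.222
[np.float64(-0.0555), np.float64(-0.0255), np.float64(-0.0002)] turn -0.222
[np.float64(-0.0551), np.float64(-0.0265), np.float64(-0.0002)] turn -0.222
[np.float64(-0.0546), np.float64(-0.0275), np.float64(-0.0002)] turn -0.222
```

Request:
send_rows --delta_pos '[[-0.04, -0.01, 0], [-0.06, -0.015, 0], [-0.06, -0.015, 0], [-0.06, -0.016, 0], [-0.06, -0.017, 0]]' --angular '[[0, 0, -0.22], [0, 0, -0.22], [0, 0, -0.22], [0, 0, -0.22], [0, 0, -0.22]]'

```text
clock: 19.58
position: [0.5982, 0.0627, 0.2221]
ee_rot: [-0.001, 0.7, 0.714, -0.001]
contact_force: [-0.9, -0.1, -1.9]
width: 0.0089
```

Request:
send_rows --delta_pos '[[-0.058, -0.018, 0], [-0.058, -0.019, 0], [-0.058, -0.02, 0], [-0.057, -0.021, 0], [-0.057, -0.022, 0]]' --angular '[[0, 0, -0.22], [0, 0, -0.22], [0, 0, -0.22], [0, 0, -0.22], [0, 0, -0.22]]'

```text
clock: 20.0
position: [0.5643, -0.0545, 0.2223]
ee_rot: [-0.001, 0.669, 0.744, -0.001]
contact_force: [-0.2, -0.1, -1.0]
width: 0.0091
```

Request:
send_rows --delta_pos '[[-0.056, -0.024, 0], [-0.056, -0.025, 0], [-0.055, -0.026, 0], [-0.05, -0.026, 0], [-0.03, -0.02, 0]]' --angular '[[0, 0, -0.22], [0, 0, -0.22], [0, 0, -0.22], [0, 0, -0.22], [0, 0, -0.22]]'

```text
clock: 20.42
position: [0.5298, -0.1601, 0.2223]
ee_rot: [-0.001, 0.636, 0.772, -0.001]
contact_force: [0.0, 0.4, -0.9]
width: 0.0091
```

Run:
```python
from h import *
print(manip.get_state()["width"])
plan(.529,-.177,.16,.196+np.pi/2,5)
```

```text
0.009091223052940342
at [ 0.5298 -0.1601  0.2223] ang 1.7637 d/row mm [ -0.2  -3.4 -12.5] dist 12.9
[np.float64(-0.0082), np.float64(-0.002), np.float64(0.0311)] turn -0.008
[np.float64(-0.0082), np.float64(-0.002), np.float64(0.0311)] turn -0.008
[np.float64(-0.0082), np.float64(-0.002), np.float64(0.0311)] turn -0.008
[np.float64(-0.0082), np.float64(-0.002), np.float64(0.0311)] turn -0.008
[np.float64(-0.0082), np.float64(-0.002), np.float64(0.0311)] turn -0.008
```

Request:
send_rows --delta_pos '[[-0.008, -0.002, 0.031], [-0.008, -0.002, 0.031], [-0.008, -0.002, 0.031], [-0.008, -0.002, 0.031], [-0.008, -0.002, 0.025]]' --angular '[[0, 0, -0.01], [0, 0, 0], [0, 0, 0], [0, 0, 0], [0, 0, 0]]'

```text
clock: 20.83
position: [0.5291, -0.1744, 0.1619]
ee_rot: [-0.002, 0.635, 0.772, -0.0]
contact_force: [-0.1, -0.4, -2.2]
width: 0.009
```

Request:
send_rows --delta_pos '[[0, 0, 0], [0, 0, 0], [0, 0, 0], [0, 0, 0]]' --angular '[[0, 0, 0], [0, 0, 0], [0, 0, 0], [0, 0, 0]]'

```text
clock: 21.17
position: [0.531, -0.1746, 0.1649]
ee_rot: [0.001, 0.635, 0.772, 0.0]
contact_force: [1.3, 0.4, -2.2]
width: 0.0093
```

Run:
```python
from h import *
for n in("top","side"): cv2.imwrite(f"pics/{n}13.png",manip.get_image(n))
plan(.529,-.177,.114,.196+np.pi/2,5)
crop("pics/top13.png","pics/t13.png",360,160,130,95,6)
crop("pics/side13.png","pics/s13.png",295,80,85,100,6)
print(manip.get_state()["width"])
```

```text
at [ 0.5309 -0.1746  0.165 ] ang 1.7653 d/row mm [ -0.4  -0.5 -10.2] dist 10.2
[np.float64(-0.001), np.float64(-0.0012), np.float64(0.0255)] turn -0.004
[np.float64(-0.001), np.float64(-0.0012), np.float64(0.0255)] turn -0.004
[np.float64(-0.001), np.float64(-0.0012), np.float64(0.0255)] turn -0.004
[np.float64(-0.001), np.float64(-0.0012), np.float64(0.0255)] turn -0.004
[np.float64(-0.001), np.float64(-0.0012), np.float64(0.0255)] turn -0.004
0.009336095780062847
```

View pics/t13.png

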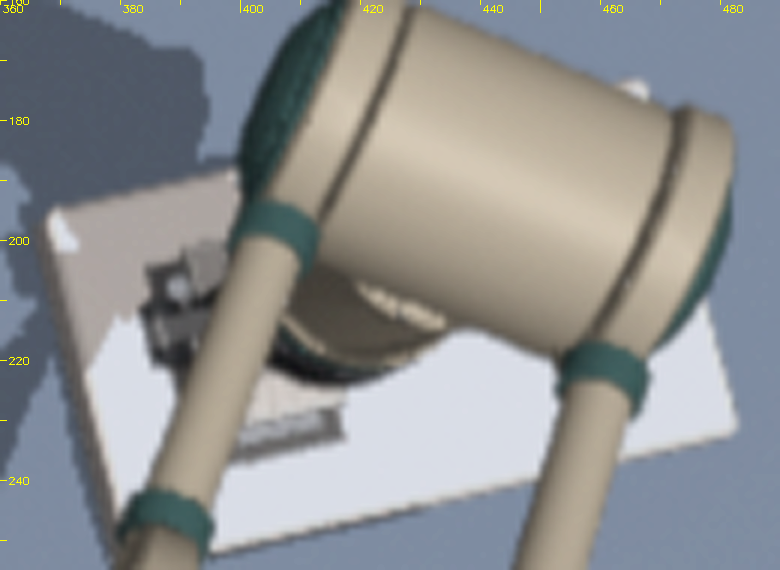

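View pics/s13.png

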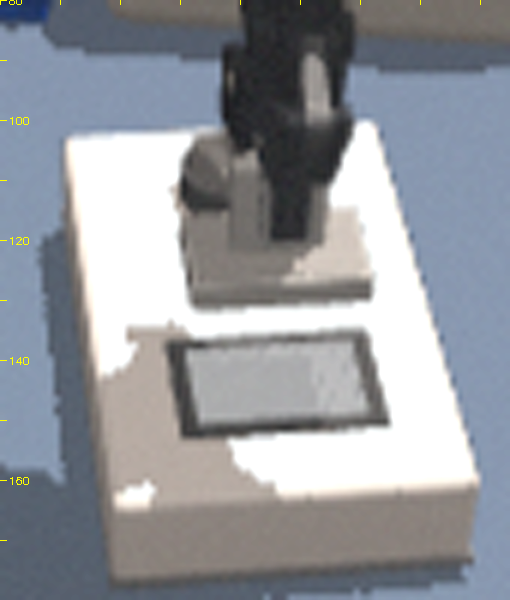

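Request:
send_rows --delta_pos '[[-0.002, -0.002, 0.02], [-0.002, -0.002, 0.02], [-0.001, 0, 0.02], [0, 0, 0.02], [0, 0, 0.015]]' --angular '[[0, 0, 0], [0, 0, 0], [0, 0, 0], [0, 0, 0], [0, 0, 0]]'

```text
clock: 21.68
position: [0.5287, -0.1767, 0.1247]
ee_rot: [-0.001, 0.635, 0.772, -0.0]
contact_force: [0.3, -0.2, -1.2]
width: 0.009
```

Request:
send_rows --delta_pos '[[0, 0, 0], [0, 0, 0], [0, 0, 0], [0, 0, 0], [0, 0, 0]]' --angular '[[0, 0, 0], [0, 0, 0], [0, 0, 0], [0, 0, 0], [0, 0, 0]]'

```text
clock: 22.1
position: [0.5297, -0.1771, 0.1267]
ee_rot: [0.0, 0.635, 0.772, 0.0]
contact_force: [-0.0, -0.4, -1.3]
width: 0.0086
```

Run:
```python
from h import *
for n in("top","side"): cv2.imwrite(f"pics/{n}14.png",manip.get_image(n))
plan(.529,-.177,.113,.196+np.pi/2,3)
crop("pics/side14.png","pics/s14.png",295,90,85,85,8)
crop("pics/top14.png","pics/t14.png",370,185,70,65,10)
p=manip.get_state()["position"];a=ang()
X=np.array([np.cos(a),np.sin(a),0]);Y=np.array([np.sin(a),-np.cos(a),0])
for z in(.0266,.0406):
  b=p-[0,0,z]
  for n in("side","top"): print(n,z,proj(n,[b+X*.025+Y*.038,b-X*.025+Y*.038,b-X*.025-Y*.038,b+X*.025-Y*.038]).round(1).tolist())
```

```text
at [ 0.5295 -0.177   0.1267] ang 1.765 d/row mm [-0.2  0.  -4.6] dist 4.6
[np.float64(0.0001), np.float64(-0.0004), np.float64(0.0114)] turn -0.007
[np.float64(0.0001), np.float64(-0.0004), np.float64(0.0114)] turn -0.007
[np.float64(0.0001), np.float64(-0.0004), np.float64(0.0114)] turn -0.007
side 0.0266 [[326.9, 139.9], [324.7, 127.5], [353.3, 125.9], [356.5, 138.1]]
top 0.0266 [[389.9, 204.8], [409.3, 200.5], [416.7, 229.9], [397.2, 234.3]]
side 0.0406 [[326.7, 144.1], [324.6, 131.7], [352.9, 130.1], [356.0, 142.3]]
top 0.0406 [[389.2, 205.5], [408.4, 201.3], [415.7, 230.4], [396.4, 234.7]]
```

View pics/s14.png

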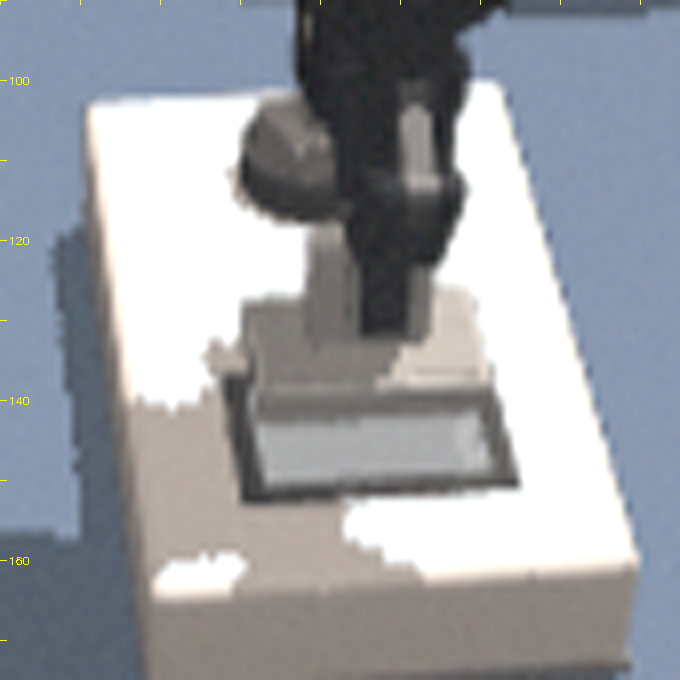

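View pics/t14.png

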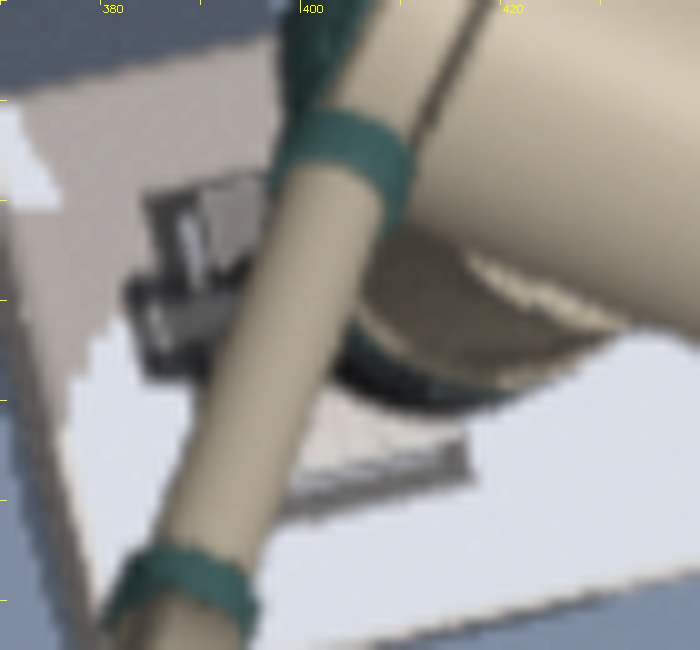

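Run:
```python
from h import *
a=.196
x=np.array([np.cos(a),np.sin(a),0]);y=np.array([-np.sin(a),np.cos(a),0]);c=np.array([.529,-.177,.062])
for n in("side","top"): print(n,proj(n,[c+x*.042+y*.029,c+x*.042-y*.029,c-x*.042-y*.029,c-x*.042+y*.029]).round(1).tolist())
def px(x,y,s,l): return [[round(x+(a+.5)/s-.5,1),round(y+(b+.5)/s-.5,1)] for a,b in l]
print(px(360,170,6,[(147,208),(292,176),(343,378),(198,411)]),px(300,90,6,[(152,378),(137,284),(334,270),(359,364)]))
```

```text
side [[325.4, 152.3], [323.0, 137.9], [353.6, 136.1], [357.2, 150.3]]
top [[386.1, 205.8], [407.9, 200.9], [415.9, 232.5], [393.9, 237.5]]
[[384.1, 204.2], [408.2, 198.9], [416.8, 232.6], [392.6, 238.1]] [[324.9, 152.6], [322.4, 136.9], [355.2, 134.6], [359.4, 150.2]]
```

Request:
send_rows --delta_pos '[[0, 0, 0.01], [0, 0, 0.01], [0, 0, 0.008], [0, 0, 0.006], [0, 0, 0]]' --angular '[[0, 0, 0], [0, 0, 0], [0, 0, 0], [0, 0, 0], [0, 0, 0]]'

```text
clock: 22.62
position: [0.5288, -0.1767, 0.1118]
ee_rot: [-0.001, 0.635, 0.772, -0.0]
contact_force: [-0.1, 0.7, -1.2]
width: 0.009
```

Request:
send_rows --delta_pos '[[0, 0, 0], [0, 0, 0], [0, 0, 0], [0, 0, 0], [0, 0, 0]]' --angular '[[0, 0, 0], [0, 0, 0], [0, 0, 0], [0, 0, 0], [0, 0, 0]]'

```text
clock: 23.03
position: [0.5294, -0.177, 0.1128]
ee_rot: [0.0, 0.635, 0.772, 0.0]
contact_force: [-0.5, 0.1, -1.2]
width: 0.0089
```

Run:
```python
from h import *
for n in("top","side"): cv2.imwrite(f"pics/{n}15.png",manip.get_image(n))
plan(.529,-.177,.113,.196+np.pi/2,1)
s=manip.get_state();print(s["ee_rot"],s["width"],s["contact_force"])
crop("pics/side15.png","pics/s15.png",295,80,85,90,8)
```

```text
at [ 0.5294 -0.177   0.1128] ang 1.765 d/row mm [-0.4 -0.   0.2] dist 0.4
[np.float64(0.0001), np.float64(-0.0009), np.float64(-0.0005)] turn -0.022
[1.12626695e-04 6.35205309e-01 7.72343317e-01 5.67728716e-05] 0.009303918282864627 [-0.79555251 -0.27523236 -0.8552189 ]
```

View pics/s15.png

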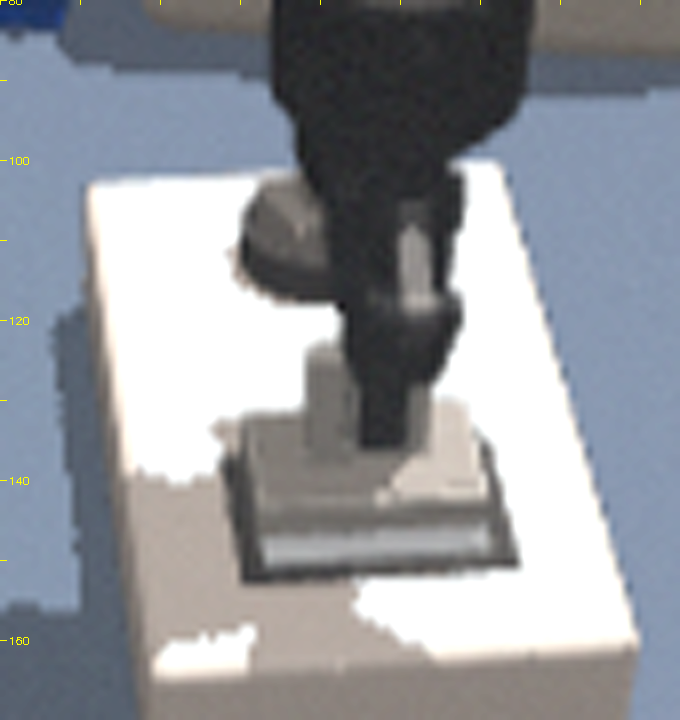

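View pics/side15.png

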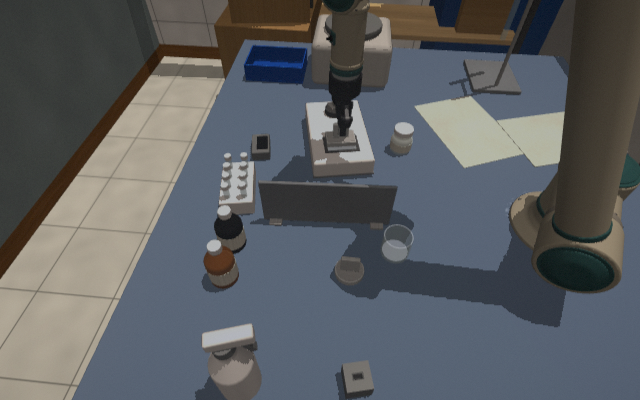

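Run:
```python
from h import *
print(manip.sign_off()); s=manip.get_state(); print(s["clock"],s["position"],s["width"])
```

```text
the job is handed in; nothing more can be done
None
the job is handed in; nothing more can be done
```

The job is handed in at about 23 s on the clock, with the arm still holding the cassette over the window. The hand-in gave no verdict.

**Key:** I took it from the stand and pushed it about 24 mm down, until it touched the floor of the slot with about 5 N. I then turned it clockwise until the torque rose to 0.43 N m at the stop. The side picture taken after release showed the key standing upright and turned.

**Cassette:** I lifted it by its fin and carried it over the divider with its underside about 52 mm above the divider's top edge. It is now above the window:
- **Position:** the measured tool position is within 0.5 mm of the window centre I worked out, and within 0.01 rad of lined up.
- **Level:** the tool points straight down, and the cassette looked level in the pictures.
- **Height:** the underside is about 10 mm above the glass.
- **Grip:** it is held with the grip set to 70 N. I saw no force that suggested it touched the reader.

**Other things on the bench:** in the last side picture they stand where they were.

**Checks that disagreed:**
- The two cameras differed by about 3–4 mm in x and y, and up to 7 mm for the switch. With both views together, heights came out up to 7 mm too high. I used the heights in the task text and the switch position found when the key went in, and both views then agreed to about 1 mm.
- The gripper hid most of the key in the last pictures, so I did not see the key again after bringing the cassette over the reader.

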